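Fit the quarter-turn filter caps to the irrigation manifold and prime it

ROBOT

A 7-joint arm with a two-finger parallel gripper is mounted at the origin on the work surface. World frame = base frame: x ahead of the robot, y to its left, z up, the work surface at z = 0. Lengths are in m, angles in degrees, forces in N, time in s.
With the tool pointing down it reaches from about 0.4 to 0.9 m from the base axis. Payload 5.5 kg.
Tool frame: the origin (TCP) lies between the finger pads; the fingertips stand 14 mm ahead of it and the grasp point (between the pads) lies 5 mm behind it; z points along the fingers, y is the line along which they close (so a half turn about z gives the same grasp; the last joint's range is limited). The gripper opens to 85 mm and grips with 20 to 120 N. Pads are 22 mm wide; open, the fingers measure 114 mm over their backs; the gripper's body (76 mm by 85 mm) begins 54 mm behind the grasp point. The pads swing forward as they close: fully open they stand 13 mm farther back than shut.
Start: joints at [-56.253, 28.699, -24.465, 88.831, 12.651, 65.22, -12.049], TCP at [0.208, 0.616, 0.245] pointing down, gripper open.
Joint ranges: [-164.97, 164.97], [-17.58, 116.51], [-87.97, 89.64], [11.32, 138.91], [-80.73, 260.73], [10.89, 115.49], [-147.41, 147.41]. Speed limits (degrees/s): [147.25, 147.25, 180, 180, 180, 180, 180].

INTERFACE

Orientations are given as [roll, pitch, yaw] about the fixed x, y, z axes, in that order (R = Rz(yaw) Ry(pitch) Rx(roll)).
In Python, from workcell import ctrl, vision gives the robot as it stands. The module is installed in compiled form; this text tells all that it offers.
- The arm moves only by the tool servo_tool, never from a script. Its argument "steps" is one flat list of numbers, 7 for each row, row after row: the turn, a rotation vector about the tool's x, y, z in degrees, then the shift along the tool's x, y, z in m, then the finger opening in m, from 0 to 0.0854. In form: [wx, wy, wz, dx, dy, dz, fingers, wx, wy, wz, dx, dy, dz, fingers, ...]. A call has 1 to 12 rows; each row shifts and turns the commanded pose from where the row before left it, along the tool's axes as they then stand; what a row does not reach is not made up. A row lasts 1/12 s, in which the tool goes at most 41.7 mm and 7.16 degrees, less where a joint would pass 70% of its speed; a pose out of reach is approached as far as the arm can. A call is refused whole if a number of a shift passes 0.0417 or a number of a turn 7.16, either way. A call with a gripper value outside its range is refused whole. The fingers move at their own pace and stop on an object; the grip force is fixed at half the most. Time passes only in rows, so rows that do not move let the fingers close. It gives the time, the measured TCP pose, the force, the opening and the grip force at its end, in the units of the state.
- ctrl.sense(): the state, without advancing time (a new reading comes with each control period).
- vision.read_camera(name): name is "side" or "top"; returns the picture (420x560x3 uint8, red, green, blue); there is no depth.
- vision.camera_model(name): a dict with "fx", "fy", "cx", "cy" (pixels), "D" ([k1, k2, p1, p2, k3] as OpenCV has them; the pictures are not rectified), "R" (3x3) and "t" (3): a world point X has camera coordinates R X + t. Camera axes: x right, y down, z forward; pixel columns grow to the right and rows downward; lengths in m; the calibration is good to about 2 mm. A picture is of the moment at which its call begins. camera_model takes no time and is no camera call.
- ctrl.job_done(): hands the job in; it is judged then, once.
The state is a dict: "time": time; "joint_pos": joint angles; "dq": joint speeds; "joint_torque": joint torques, N m; "tool_pos": TCP position; "tool_rot": TCP orientation; "contact_force": force on the tool from outside, world axes, zero at the start; "torque": the same for the moment, N m; "opening": finger opening in m; "grasp_force": force on a finger pad.
Only numpy, scipy, OpenCV 4.12 (cv2) and the standard library are available. Lean on these libraries where they do the work, as an engineer would, in place of code of your own. Each camera call takes 0.05 s, during which the arm holds its last target. There are 200 camera calls.

TASK

Shut the water off by pushing the orange-balled lever fully away from the robot, then fit every filter cap on the bench into the port of its own colour: push it down against the spring and turn it clockwise to its stop so that it stays locked. Then pull the black priming handle out into the green band, never past the red line, and hold it steady there for two seconds before letting it go home, and only after that swing the lever fully back open towards the robot. Leave the other things on the bench where they are.

Things in the scene. Friction and masses are not known exactly. Their poses are not given: they have to be found in the camera images.
- cap_blue: blue filter cap, loose, upright (may be absent), 80 to 170 g. Origin: centre of its underside, z up. Stem 40 mm across, 20 mm high; at its foot (z 0-7 mm) two steel lugs 13 mm wide stick out along +x and -x to 28 mm from the axis; flange 60 mm across at z 20-25; on top a grip bar 46 mm long in x, 14 mm thick in y, z 25-55, to pinch across y. Half-turn symmetric.
- port_blue: blue octagonal bayonet port, 70 mm across, fixed on the rail. Origin: centre of its foot, z up. Mouth at z = 30 mm: hole 45 mm across with 17 mm wide notches at +x and -x (white ticks on the foot plate) for the lugs; lips 8 mm thick. Foot of cap below z = 15: it turns clockwise seen from above, 60 degrees to a hard stop, and not the other way from the notches.
- cap_yellow: yellow filter cap, loose, upright (may be absent), 80 to 170 g. Origin: centre of its underside, z up. Stem 40 mm across, 20 mm high; at its foot (z 0-7 mm) two steel lugs 13 mm wide stick out along +x and -x to 28 mm from the axis; flange 60 mm across at z 20-25; on top a grip bar 46 mm long in x, 14 mm thick in y, z 25-55, to pinch across y. Half-turn symmetric.
- port_yellow: yellow octagonal bayonet port, 70 mm across, fixed on the rail. Origin: centre of its foot, z up. Mouth at z = 30 mm: hole 45 mm across with 17 mm wide notches at +x and -x (white ticks on the foot plate) for the lugs; lips 8 mm thick. Foot of cap below z = 15: it turns clockwise seen from above, 60 degrees to a hard stop, and not the other way from the notches.
- cap_red: red filter cap, loose, upright (may be absent), 80 to 170 g. Origin: centre of its underside, z up. Stem 40 mm across, 20 mm high; at its foot (z 0-7 mm) two steel lugs 13 mm wide stick out along +x and -x to 28 mm from the axis; flange 60 mm across at z 20-25; on top a grip bar 46 mm long in x, 14 mm thick in y, z 25-55, to pinch across y. Half-turn symmetric.
- port_red: red octagonal bayonet port, 70 mm across, fixed on the rail. Origin: centre of its foot, z up. Mouth at z = 30 mm: hole 45 mm across with 17 mm wide notches at +x and -x (white ticks on the foot plate) for the lugs; lips 8 mm thick. Foot of cap below z = 15: it turns clockwise seen from above, 60 degrees to a hard stop, and not the other way from the notches.
- cap_green: green filter cap, loose, upright (may be absent), 80 to 170 g. Origin: centre of its underside, z up. Stem 40 mm across, 20 mm high; at its foot (z 0-7 mm) two steel lugs 13 mm wide stick out along +x and -x to 28 mm from the axis; flange 60 mm across at z 20-25; on top a grip bar 46 mm long in x, 14 mm thick in y, z 25-55, to pinch across y. Half-turn symmetric.
- port_green: green octagonal bayonet port, 70 mm across, fixed on the rail. Origin: centre of its foot, z up. Mouth at z = 30 mm: hole 45 mm across with 17 mm wide notches at +x and -x (white ticks on the foot plate) for the lugs; lips 8 mm thick. Foot of cap below z = 15: it turns clockwise seen from above, 60 degrees to a hard stop, and not the other way from the notches.
- poppet_blue (a joint): sprung brass poppet in the blue port (every port has one just like it): how far it is pressed down (m), 0 to 0.014, 2 to 8 N. At 0 its top is at port z = 22 mm, where an unlocked cap's foot stands. Push the foot to 11-13 mm (at 10 the flange meets the mouth), turn, let go: the spring lifts the foot to 15 mm, lugs under the lips: locked. An empty port closes itself.
- manifold: aluminium rail, fixed, 90 mm (its x) by 350 mm (its y) by 15 mm high, that carries the four ports 90 mm apart along its y, in any colour order. Origin: centre of its underside.
- valve_base: green block of the shut-off valve, fixed, 70 mm (its x) by 50 mm by 25 mm high, with the lever on it. Origin: centre of its underside; the lever swings in its x-z plane about a pivot on the axis 22 mm above the origin.
- valve (a joint): angle of the shut-off lever: 0 = leaning 0.6 rad towards the block's -x (the robot's side): open; 1.2 = leaning 0.6 rad to +x, away from the robot: shut. It stays where it is left; the ball moves with less than 2 N.
- valve_tip (a point): centre of the lever's orange ball, 26 mm in diameter, on a 10 mm steel rod, 80 mm from the pivot.
- primer_base: priming pump, fixed: grey base plate 270 mm (its x) by 100 mm by 6 mm, blue barrel 44 mm in diameter lying along x on its far half (x 12 to 132 mm, axis 28 mm above the bench). Origin: centre of the plate's underside. The handle, at x = -55 mm when home, pulls out along its -x.
- primer (a joint): how far the pump's black handle is pulled out (m), sprung: 0 = home against the stop; on the scale beside it the green band is 0.030 to 0.040, the red line 0.050; end of travel 0.060. Pulling takes 2.4 N at home and about 9.5 N in the band; let go, it returns by itself.
- primer_grip (a point): point to grip the pump's handle, in the middle of the black upright block: 14 mm thick along the pull, 40 mm wide across it, top 20 mm above this point; the 10 mm rod to the barrel runs behind it 32 mm below this point. When home the barrel's end is 60 mm behind the block.
- spray_can: yellow spray can, 52 mm across, 150 mm high, loose bystander; origin at the centre of its underside.
- screw_jar: screw jar with a red lid, 60 mm across, 70 mm high, loose bystander; origin at the centre of its underside.
- spanner: spanner, 180 mm long, loose bystander; origin at the centre of its underside.
- driver: screwdriver with an orange handle, 200 mm long, loose bystander; origin at the centre of its underside.
- flowerpot: terracotta flowerpot, 72 mm across, 70 mm high, loose bystander; origin at the centre of its underside.
- mug: blue mug, 76 mm across, 85 mm high, loose bystander; origin at the centre of its underside.
- paintbrush: paintbrush, 200 mm long, loose bystander; origin at the centre of its underside.
Not all that is in view belongs to the job. What is shaped like the cap_red but purple is not meant.

How it is judged (in metres and radians):
On the way, in this order (a step that is already met when the one before it is completed fails the run):
1. the shut-off lever is pushed fully away from the robot (beyond 1.05 rad) with the pump handle home (value of joint valve above 1.05 rad and value of joint primer below 0.005 m), for 0.2 s.
2. every cap that is there is locked in the port of its own colour, the lever still shut, the handle home (horizontal distance between cap_blue and port_blue below 0.006 m and z of cap_blue in the frame of port_blue below 0.0185 m and angle between the x axis of cap_blue and the x axis of port_blue, either way round above 0.75 rad and angle between each of cap_blue, cap_yellow, cap_red, cap_green's own z axis and vertical below 0.2 rad and horizontal distance between cap_yellow and port_yellow below 0.006 m and z of cap_yellow in the frame of port_yellow below 0.0185 m and angle between the x axis of cap_yellow and the x axis of port_yellow, either way round above 0.75 rad and horizontal distance between cap_red and port_red below 0.006 m and z of cap_red in the frame of port_red below 0.0185 m and angle between the x axis of cap_red and the x axis of port_red, either way round above 0.75 rad and horizontal distance between cap_green and port_green below 0.006 m and z of cap_green in the frame of port_green below 0.0185 m and angle between the x axis of cap_green and the x axis of port_green, either way round above 0.75 rad and value of joint valve above 1 rad and value of joint primer below 0.005 m), for 0.3 s.
3. the priming handle is held in the green band (30 to 40 mm out) for 1.5 s, the lever still shut (horizontal distance between cap_blue and port_blue below 0.006 m and z of cap_blue in the frame of port_blue below 0.0185 m and angle between the x axis of cap_blue and the x axis of port_blue, either way round above 0.75 rad and angle between each of cap_blue, cap_yellow, cap_red, cap_green's own z axis and vertical below 0.2 rad and horizontal distance between cap_yellow and port_yellow below 0.006 m and z of cap_yellow in the frame of port_yellow below 0.0185 m and angle between the x axis of cap_yellow and the x axis of port_yellow, either way round above 0.75 rad and horizontal distance between cap_red and port_red below 0.006 m and z of cap_red in the frame of port_red below 0.0185 m and angle between the x axis of cap_red and the x axis of port_red, either way round above 0.75 rad and horizontal distance between cap_green and port_green below 0.006 m and z of cap_green in the frame of port_green below 0.0185 m and angle between the x axis of cap_green and the x axis of port_green, either way round above 0.75 rad and value of joint valve above 1 rad and value of joint primer between 0.029 and 0.041 m), for 1.5 s.
4. the priming handle is back home, the lever still shut (value of joint primer below 0.005 m and value of joint valve above 1 rad), for 0.1 s.
At the end, for the whole second after the job is handed in: Every cap present is locked in the port of its own colour (axis within 6 mm, foot under 18.5 mm above the port's foot, turned 0.75 rad or more from the notches, upright within 0.2 rad, at rest); handle home within 5 mm; lever open, below 0.15 rad (horizontal distance between cap_blue and port_blue below 0.006 m and z of cap_blue in the frame of port_blue below 0.0185 m and angle between the x axis of cap_blue and the x axis of port_blue, either way round above 0.75 rad and angle between each of cap_blue, cap_yellow, cap_red, cap_green's own z axis and vertical below 0.2 rad and horizontal distance between cap_yellow and port_yellow below 0.006 m and z of cap_yellow in the frame of port_yellow below 0.0185 m and angle between the x axis of cap_yellow and the x axis of port_yellow, either way round above 0.75 rad and horizontal distance between cap_red and port_red below 0.006 m and z of cap_red in the frame of port_red below 0.0185 m and angle between the x axis of cap_red and the x axis of port_red, either way round above 0.75 rad and horizontal distance between cap_green and port_green below 0.006 m and z of cap_green in the frame of port_green below 0.0185 m and angle between the x axis of cap_green and the x axis of port_green, either way round above 0.75 rad and value of joint valve below 0.15 rad and value of joint primer below 0.005 m and linear speed of each of cap_blue, cap_yellow, cap_red, cap_green below 0.02 m/s); the robot touches nothing.
It fails at once if the priming handle is pulled past the red line (value of joint primer above 0.05 m).
It fails at once if a bystander is moved by more than 4 cm (distance of any of spray_can, screw_jar, spanner, driver, flowerpot, mug, paintbrush from where it was at the start of the episode above 0.04 m).
Of cap_blue, cap_yellow, cap_red, cap_green only 3 to 4 are there at a start; the rules pass over those that are not, and their reading is None.
At some moment in a run one of cap_blue, cap_yellow, cap_red, cap_green may be knocked a few centimetres aside while the robot is not near it.
Once in a run the grip may slacken for a moment while it holds something.
It also fails if it takes over 210 s, if anything falls off the work surface, if the arm or the gripper's body presses on something with over 40 N, if the wrist force passes 120 N, or if a joint passes its speed limit or range.

## Working session

There is one attempt and no reset: what is moved stays moved. The work goes in short steps, Python scripts to look and compute and a tool call to move; the robot and the scene stay as the last step left them, time stands still between calls to the robot, and variables do not carry over. Pictures are saved under pics/ and viewed, at most 17 in all, crops included, and the job is handed in when it is done.

Besides the shell and the picture viewer there is one more tool, called after "Emit:" as name(argument=value, ...) on one line, values as JSON. servo_tool: Moves the arm, as the interface text tells. Its arguments: {"type":"object","properties":{"steps":{"type":"array"}},"required":["steps"]}

```bash
mkdir -p pics && python3 - <<'E'
from workcell import ctrl, vision
import cv2
print(ctrl.sense())
for n in("top","side"):
    im=vision.read_camera(n); cv2.imwrite(f"pics/{n}0.png",cv2.resize(im[:,:,::-1],(800,600),interpolation=cv2.INTER_CUBIC)); cv2.imwrite(f"raw_{n}0.png",im[:,:,::-1]); m=vision.camera_model(n); print(n,m)
E
```

```text
{'time': 0.0, 'joint_pos': array([-56.25206267,  28.75299564, -24.45436181,  88.8907528 ,
        12.64923043,  65.2204727 , -12.0510957 ]), 'dq': array([ 0.00621726, -0.04302085,  0.05098988,  0.08069152,  0.01864627,
        0.10192069,  0.00356815]), 'joint_torque': array([ 4.85703295e-04, -5.69510543e+01, -5.81538185e+00, -2.80929101e+01,
        1.06097292e-02,  1.20159201e-02,  1.32912757e-05]), 'tool_pos': array([0.20786394, 0.61516655, 0.24427501]), 'tool_rot': array([-1.79889080e+02, -5.49604980e-03,  1.61333697e+02]), 'contact_force': array([ 0.50440243, -0.35085598, -0.14174023]), 'torque': array([ 0.01991843, -0.03525649,  0.02875829]), 'grasp_force': 0.0, 'opening': 0.08536980822309354}
top {'fx': 518.7468313169611, 'fy': 518.7468313169611, 'cx': 279.10764196730224, 'cy': 210.13374939070232, 'D': array([0.04407721, 0.        , 0.        , 0.        , 0.        ]), 'R': array([[-0.02671589, -0.99963721, -0.00342326],
       [-0.97737111,  0.02683935, -0.20982221],
       [ 0.20983797, -0.0022598 , -0.97773356]]), 't': array([-0.02335945,  0.58224494,  1.32358202])}
side {'fx': 545.8548140475514, 'fy': 545.8548140475514, 'cx': 290.46435899339406, 'cy': 208.5302780219702, 'D': array([-0.19904488,  0.        ,  0.        ,  0.        ,  0.        ]), 'R': array([[ 0.97090019, -0.23840619,  0.02270031],
       [-0.14758513, -0.6702843 , -0.72728096],
       [ 0.18860394,  0.70276699, -0.68596436]]), 't': array([-0.54805881,  0.10956027,  1.36058822])}
```

View pics/top0.png

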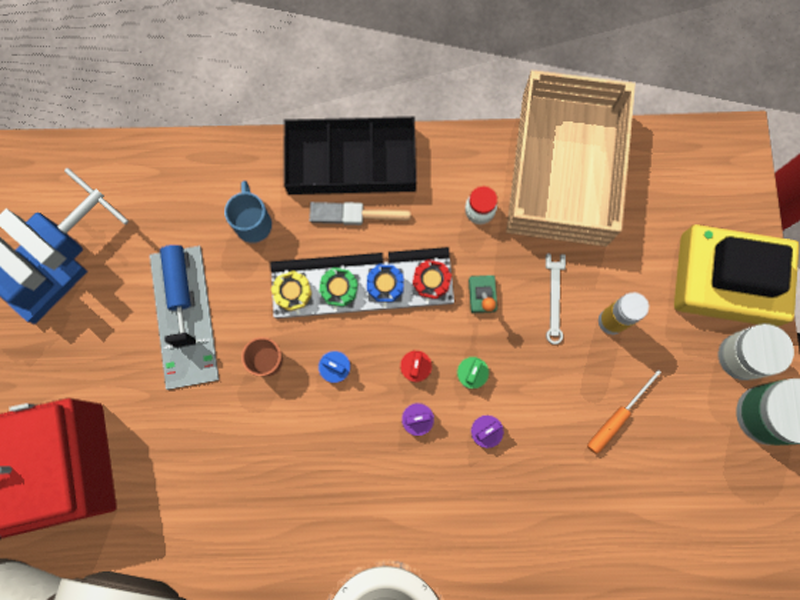

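View pics/side0.png

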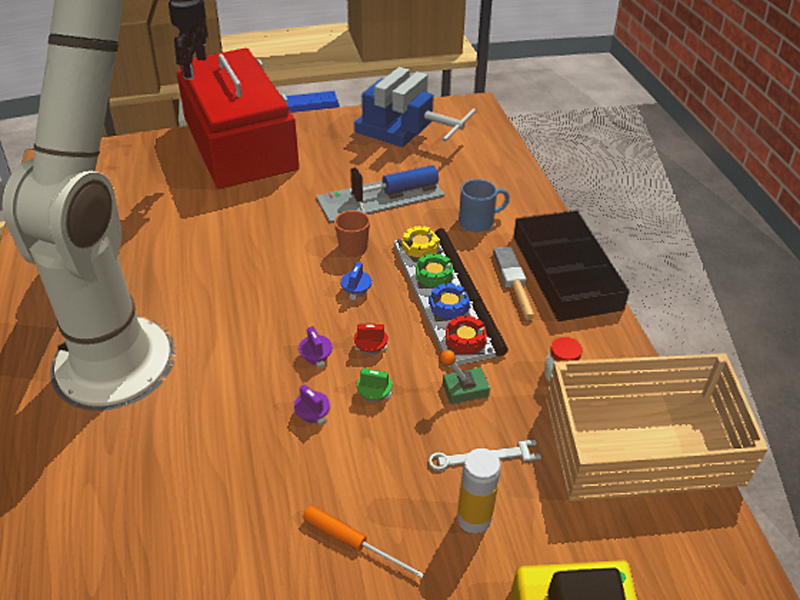

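Top picture (800×600 px):
- Caps: blue (335,367), red (416,366) and green (473,373). There is no yellow cap.
- Purple decoys: (418,419) and (487,432). Purple is neither red nor blue, so I leave them alone.
- Ports, left to right: yellow (291,290), green (338,286), blue (385,283), red (432,279).
- Lever ball (489,304), pump handle (180,340).

Next, one enlarged crop of the ports and caps.

```bash
cat > h.py <<'E'
import numpy as np, cv2
from workcell import ctrl, vision
M={n:vision.camera_model(n) for n in("top","side")}
def K(m): return np.array([[m['fx'],0,m['cx']],[0,m['fy'],m['cy']],[0,0,1.]])
def proj(n,X):
    m=M[n]; return cv2.projectPoints(np.asarray(X,float).reshape(-1,3),cv2.Rodrigues(m['R'])[0],m['t'],K(m),m['D'])[0][:,0]
def ray(n,uv,z):
    m=M[n]; p=cv2.undistortPoints(np.array([[uv]],float),K(m),m['D'])[0,0]
    d=m['R'].T@np.array([p[0],p[1],1]); c=-m['R'].T@m['t']; return c+d*(z-c[2])/d[2]
def tri(uvt,uvs):
    A=[];b=[]
    for n,uv in(("top",uvt),("side",uvs)):
        c=ray(n,uv,0);e=ray(n,uv,.1);d=(e-c)/np.linalg.norm(e-c);P=np.eye(3)-np.outer(d,d);A.append(P);b.append(P@c)
    X=np.linalg.lstsq(np.vstack(A),np.hstack(b),rcond=None)[0]; return X
E
python3 - <<'E'
from h import *
t=cv2.imread('raw_top0.png');s=cv2.imread('raw_side0.png')
a=t[170:225,185:365]; a=cv2.resize(a,None,fx=4.4,fy=4.4,interpolation=cv2.INTER_LANCZOS4)
b=s[150:265,270:360]; b=cv2.resize(b,None,fx=3,fy=3,interpolation=cv2.INTER_LANCZOS4)
c=t[235:320,220:355]; c=cv2.resize(c,None,fx=3.8,fy=3.8,interpolation=cv2.INTER_LANCZOS4)
o=np.zeros((600,800,3),np.uint8); o[:a.shape[0],:a.shape[1]]=a; o[245:245+b.shape[0],:b.shape[1]]=b; o[245:245+c.shape[0],280:280+c.shape[1]]=c[:, :520]
cv2.imwrite('pics/crop1.png',o)
for p in[(291,290),(338,286),(385,283),(432,279)]: print('port',ray('top',np.array(p)*.7,.045).round(4))
for p in[(335,367),(416,366),(473,373)]: print('cap',ray('top',np.array(p)*.7,.04).round(4))
print('ball',tri(np.array((489,304))*.7,np.array((447.5,357))*.7),'handle',tri(np.array((180,338))*.7,np.array((357,173))*.7))
E
```

```text
port [0.6104 0.1646 0.045 ]
port [0.6157 0.0755 0.045 ]
port [ 0.6191 -0.014   0.045 ]
port [ 0.6245 -0.1036  0.045 ]
cap [0.4621 0.0829 0.04  ]
cap [ 0.4598 -0.068   0.04  ]
cap [ 0.444  -0.1734  0.04  ]
ball [ 0.5650235  -0.20366415  0.09153144] handle [0.52085988 0.36068429 0.07923749]
```

View pics/crop1.png

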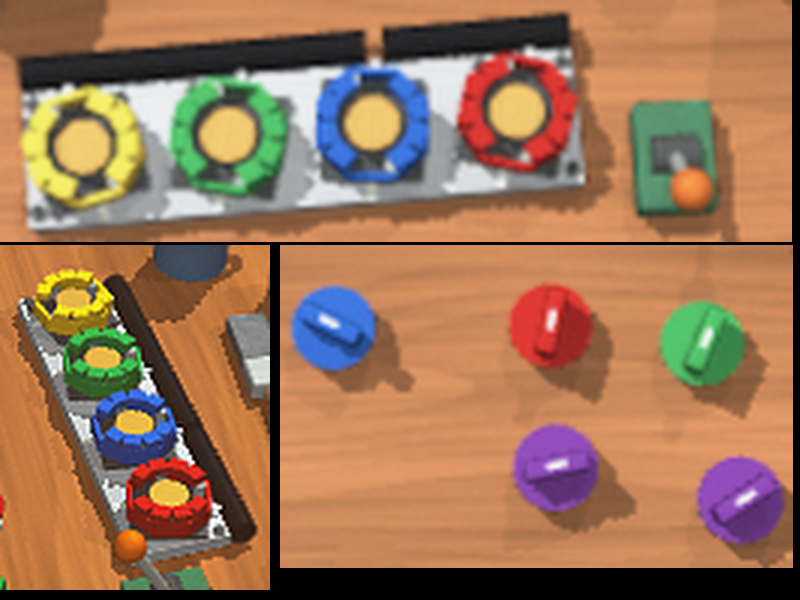

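The crop confirms the true blue, red and green caps; the two purple ones stay. The four ports are turned differently, so I'll fit their poses numerically.

```bash
cat >> h.py <<'E'
from scipy.optimize import minimize
HUE={'blue':(100,122),'yellow':(24,34),'red':(172,6),'green':(50,82)}
def mask(im,col,smin=90,vmin=40):
    h,s,v=cv2.split(cv2.cvtColor(im,cv2.COLOR_BGR2HSV)); a,b=HUE[col]
    return (((h>=a)&(h<=b)) if a<b else ((h>=a)|(h<=b)))&(s>smin)&(v>vmin)
S=4
def raster(n,parts,box):
    x0,y0,x1,y1=box; o=np.zeros(((y1-y0)*S,(x1-x0)*S),np.uint8)
    for P in parts:
        q=((proj(n,P)-[x0-.5,y0-.5])*S-.5); cv2.fillConvexPoly(o,cv2.convexHull(np.round(q*16).astype(np.int32)),1,shift=4)
    return cv2.resize(o.astype(np.float32),(x1-x0,y1-y0),interpolation=cv2.INTER_AREA)
def cyl(r,z0,z1,n=48):
    t=np.arange(n)*2*np.pi/n; c=np.c_[r*np.cos(t),r*np.sin(t)]; return np.r_[np.c_[c,0*t+z0],np.c_[c,0*t+z1]]
def box3(a,b,z0,z1): return np.array([[i*a/2,j*b/2,k] for i in(-1,1) for j in(-1,1) for k in(z0,z1)])
def put(P,x,y,z,yaw):
    c,s=np.cos(yaw),np.sin(yaw); return P@np.array([[c,s,0],[-s,c,0],[0,0,1]])+[x,y,z]
CAP=[cyl(.03,.02,.025),box3(.046,.014,.025,.055)]
def bbox(n,c,r):
    q=proj(n,[c])[0]; return [int(q[0]-r),int(q[1]-r),int(q[0]+r),int(q[1]+r)]
def fitcap(ims,col,x,y,z,yaw,cams=("top","side"),freez=False,r=28):
    data=[]
    for n in cams:
        b=bbox(n,[x,y,z+.03],r); m=mask(ims[n],col)[b[1]:b[3],b[0]:b[2]].astype(np.uint8)
        k,l,st,_=cv2.connectedComponentsWithStats(m); i=1+st[1:,4].argmax(); data.append((n,b,(l==i).astype(np.float32)))
    def f(p):
        zz=p[3] if freez else z
        return sum(((raster(n,[put(P,p[0],p[1],zz,p[2]*10) for P in CAP],b)-m)**2).sum() for n,b,m in data)
    best=None
    for y0 in yaw:
        p0=[x,y,y0/10]+([z] if freez else []); sx=np.array([p0]+[np.array(p0)+d for d in np.diag([.004,.004,.02]+([.004] if freez else []))])
        q=minimize(f,p0,method='Nelder-Mead',options=dict(initial_simplex=sx,xatol=1e-5,fatol=.02,maxiter=300))
        if best is None or q.fun<best.fun: best=q
    p=best.x; return p[:2],np.degrees(p[2]*10),(p[3] if freez else z),best.fun
def grab():
    return {n:np.ascontiguousarray(vision.read_camera(n)[:,:,::-1]) for n in("top","side")}
E
python3 - <<'E'
from h import *
ims={n:cv2.imread(f'raw_{n}0.png') for n in("top","side")}
np.set_printoptions(precision=4,suppress=True)
for col,x,y,w in(('blue',.462,.083,64),('red',.46,-.068,-10),('green',.444,-.173,-32)):
    for cams in(("top","side"),("top",),("side",)):
        print(col,cams,*fitcap(ims,col,x,y,0,[np.radians(w)],cams))
# ports
cols=['yellow','green','blue','red']; off=[.135,.045,-.045,-.135]
def fitp(cams,p0):
    data=[]
    for i,c in enumerate(cols):
        ctr=[.6175-np.sin(.0526)*off[i],.0305+off[i]*np.cos(.0526),.04]
        for n in cams:
            b=bbox(n,ctr,24); m=mask(ims[n],c)[b[1]:b[3],b[0]:b[2]].astype(np.uint8)
            k,l,st,_=cv2.connectedComponentsWithStats(cv2.morphologyEx(m,cv2.MORPH_CLOSE,np.ones((2,2)))); l=(l==1+st[1:,4].argmax()).astype(np.uint8)
            ys,xs=np.nonzero(l); o=np.zeros_like(l); cv2.fillConvexPoly(o,cv2.convexHull(np.c_[xs,ys].astype(np.int32)),1); data.append((i,n,b,o))
    def f(p):
        e=0
        for i,n,b,o in data:
            P=put(cyl(p[4],p[3],p[5]),p[0]-np.sin(p[2])*off[i],p[1]+np.cos(p[2])*off[i],0,0); e+=((raster(n,[P],b)-o)**2).sum()
        return e
    sx=np.array([p0]+[np.array(p0)+d for d in np.diag([.004,.004,.02,.005,.002,.004])])
    return minimize(f,p0,method='Nelder-Mead',options=dict(initial_simplex=sx,xatol=1e-5,fatol=.02,maxiter=600))
for cams in(("top","side"),("top",),("side",)):
    q=fitp(cams,[.6175,.0305,.0526,.03,.036,.045]); print(cams,q.x,q.fun)
    if len(cams)==2: p=q.x
# notch angle: sample rings
for i,c in enumerate(cols):
    x=p[0]-np.sin(p[2])*off[i]; y=p[1]+np.cos(p[2])*off[i]
    th=np.radians(np.arange(0,360,2))
    for n in("top","side"):
        m=mask(ims[n],c).astype(np.float32); acc=0
        for r in(.024,.026,.028):
            q=proj(n,np.c_[x+r*np.cos(th),y+r*np.sin(th),0*th+.045]).astype(np.float32)
            acc=acc+cv2.remap(m,q[:,:1],q[:,1:],cv2.INTER_LINEAR)[:,0]/3
        a=acc[:90]+acc[90:]
        sc=np.array([np.roll(a,-k)[np.r_[0:9,-8:0]].sum() for k in range(90)])
        print(c,(round(x,4),round(y,4)),n,'notch yaw',2*sc.argmin(), 'rel rail',2*sc.argmin()-np.degrees(p[2]).round(1)); print(''.join('%x'%int(v*9.9) for v in acc))
E
```

```text
blue ('top', 'side') [0.4663 0.0857] 67.48870894546802 0 92.72265625
blue ('top',) [0.4657 0.0865] 66.98561524974284 0 27.66015625
blue ('side',) [0.4676 0.0839] 70.7622968795139 0 53.4765625
red ('top', 'side') [ 0.4637 -0.0688] -6.701078044739998 0 76.6015625
red ('top',) [ 0.4628 -0.0675] -12.549502124137687 0 22.75390625
red ('side',) [ 0.4648 -0.0709] -14.37477704589985 0 22.69140625
green ('top', 'side') [ 0.4488 -0.1749] -33.79584779787601 0 189.62109375
green ('top',) [ 0.4479 -0.1739] -38.00476545292385 0 33.875
green ('side',) [ 0.4496 -0.176 ] -22.130401588165096 0 145.06640625
('top', 'side') [0.6207 0.0292 0.063  0.0186 0.0361 0.0401] 531.64453125
('top',) [0.6165 0.029  0.0557 0.0309 0.0361 0.0466] 69.7890625
('side',) [0.6216 0.0179 0.0528 0.0296 0.0361 0.05  ] 203.73828125
yellow (np.float64(0.6122), np.float64(0.1639)) top notch yaw 20 rel rail 16.4
974211110022211000000036899999999998888899999999999888889999988899989999999999999999863000000000000000000014799999999999999999999999999999999999999999999999999999999999999999999999
yellow (np.float64(0.6122), np.float64(0
[... 1087 characters left out ...]
11347899999999999999999999999999999999999989999999999999999999999999999999999999999998654210000000246899999999999998888999999999999999999988877778999999999999999998753100000000000
red (np.float64(0.6292), np.float64(-0.1056)) top notch yaw 160 rel rail 156.4
999741025799999999999999999999999999998888899988888877765678888988899875310000000000000135568999999999999999999999999999999999999999999999999999999999999999999999999999999989999999
red (np.float64(0.6292), np.float64(-0.1056)) side notch yaw 168 rel rail 164.4
999999999999999999999999999999999999999999999999999999999999999999999999999999999887887752000135799999999999999999999989999999999766899999988877788989999999999987532100000000002468
```

Emit:
servo_tool(steps=[0, 0, 7.13, 0, 0, 0, 0, 0, 0, 7.13, 0, 0, 0, 0, 0, 0, 7.13, 0, 0, 0, 0, 0, 0, 7.13, 0, 0, 0, 0, 0, 0, 7.13, 0, 0, 0, 0, 0, 0, 7.13, 0, 0, 0, 0, 0, 0, 7.13, 0, 0, 0, 0, 0, 0, 7.13, 0, 0, 0, 0, 0, 0, 7.13, 0, 0, 0, 0, 0, 0, 7.13, 0, 0, 0, 0])

```text
time: 0.93
tool_pos: [0.2078, 0.6154, 0.2447]
tool_rot: [-180.0, 0.1, 89.7]
contact_force: [-0.2, -0.6, 0.4]
opening: -0.0003
grasp_force: 0.0
```

Emit:
servo_tool(steps=[0, 0, 0, -0.033, 0.022, 0, 0, 0, 0, 0, -0.033, 0.022, 0, 0, 0, 0, 0, -0.033, 0.022, 0, 0, 0, 0, 0, -0.033, 0.022, 0, 0, 0, 0, 0, -0.033, 0.022, 0, 0, 0, 0, 0, -0.033, 0.022, 0, 0, 0, 0, 0, -0.033, 0.022, 0, 0, 0, 0, 0, -0.033, 0.022, 0, 0, 0, 0, 0, -0.033, 0.022, 0, 0, 0, 0, 0, -0.033, 0.022, 0, 0, 0, 0, 0, -0.033, 0.022, 0, 0, 0, 0, 0, 0, 0, 0, 0])

```text
time: 1.93
tool_pos: [0.455, 0.244, 0.2451]
tool_rot: [179.9, 0.2, 89.3]
contact_force: [0.9, -1.0, 0.5]
opening: -0.0002
grasp_force: 0.0
```

Emit:
servo_tool(steps=[0, 0, 0, -0.0407, 0.006, 0, 0, 0, 0, 0, -0.0407, 0.006, 0, 0, 0, 0, 0, -0.0407, 0.006, 0, 0, 0, 0, 0, -0.0407, 0.006, 0, 0, 0, 0, 0, -0.0407, 0.006, 0, 0, 0, 0, 0, -0.0407, 0.006, 0, 0, 0, 0, 0, -0.0407, 0.006, 0, 0, 0, 0, 0, -0.0407, 0.006, 0, 0, 0, 0, 0, -0.0407, 0.006, 0, 0, 0, 0, 0, -0.0407, 0.006, 0, 0, 0, 0, 0, -0.0407, 0.006, 0, 0, 0, 0, 0, 0, 0, 0, 0])

```text
time: 2.93
tool_pos: [0.5156, -0.2048, 0.2455]
tool_rot: [180.0, 0.3, 89.4]
contact_force: [0.0, -1.2, 0.4]
opening: -0.0
grasp_force: 0.0
```

```bash
python3 - <<'E'
from h import *
ims={n:cv2.imread(f'raw_{n}0.png') for n in("top","side")}
np.set_printoptions(precision=4,suppress=True)
cols=['yellow','green','blue','red']; off=[.135,.045,-.045,-.135]
def hullmask(n,i):
    ctr=[.6175-np.sin(.0526)*off[i],.0305+off[i]*np.cos(.0526),.04]
    b=bbox(n,ctr,24); m=mask(ims[n],cols[i])[b[1]:b[3],b[0]:b[2]].astype(np.uint8)
    k,l,st,_=cv2.connectedComponentsWithStats(cv2.morphologyEx(m,cv2.MORPH_CLOSE,np.ones((2,2)))); l=(l==1+st[1:,4].argmax()).astype(np.uint8)
    ys,xs=np.nonzero(l); o=np.zeros_like(l); cv2.fillConvexPoly(o,cv2.convexHull(np.c_[xs,ys].astype(np.int32)),1); return b,o
for n in("top","side"):
  for i,c in enumerate(cols):
    b,o=hullmask(n,i)
    p0=[.6165-np.sin(.0557)*off[i],.029+off[i],.028]
    f=lambda p:((raster(n,[put(cyl(.0363,p[2],.045),p[0],p[1],0,0)],b)-o)**2).sum()
    q=minimize(f,p0,method='Nelder-Mead',options=dict(initial_simplex=np.array([p0]+[np.array(p0)+d for d in np.diag([.004,.004,.006])]),xatol=1e-5,fatol=.02))
    x,y,zb=q.x
    th=np.radians(np.arange(0,360,2)); m=mask(ims[n],c).astype(np.float32); acc=0
    for r in(.024,.026,.028):
        u=proj(n,np.c_[x+r*np.cos(th),y+r*np.sin(th),0*th+.045]).astype(np.float32)
        acc=acc+cv2.remap(m,u[:,:1],u[:,1:],cv2.INTER_LINEAR)[:,0]/3
    s=''.join('%x'%int(v*9.9) for v in np.roll(acc,45))
    print(n,c,q.x,round(q.fun,1)); print('  -90..90:',s[:90],'\n  90..270:',s[90:])
E
```

```text
top yellow [0.6097 0.1636 0.0321] 18.3
  -90..90: 999999999999999999999999999999999999999999998753000000000000000001356889888876667788888999 
  90..270: 999998999999999999999999999999999999987421000111000022221100000135799999999999999999999999
top green [0.6136 0.0734 0.033 ] 14.5
  -90..90: 999999999999999999999999999999999985200000000000000001344444455556653223455444455667777888 
  90..270: 888877778999999999999998730000000011122210000000013689999999999999999999999999999999999999
top blue [ 0.6196 -0.0159  0.0289] 17.9
  -90..90: 999999999999999999999999999999999999864321000000000000013445665677767776567888766777888888 
  90..270: 888889999999999999999999999974100000000000000000000000268999999999999999999999999999999999
top red [ 0.625  -0.1053  0.024 ] 11.9
  -90..90: 999999999999999999999999999999998655432222333332100245567887656777677766788987777888889999 
  90..270: 999888889999999999999997531000000112210000000001479999999999999999999999999999999999999999
side yellow [0.6175 0.1565 0.0449] 26.9
  -90..90: 9999742357876678998888888765556789999999999999999999999888877766667886433
[... 155 characters left out ...]
12.2
  -90..90: 999999999999999999999999999999999765333322221110000123457899999999999999999999999999999999 
  90..270: 999999998655676456765554433356788765443210135799999999999999998889999999999999999864468999
side blue [ 0.6261 -0.0204  0.0219] 16.8
  -90..90: 999999999999999999999999999999999998654444332212233322235789999999999999999999999999999999 
  90..270: 999999999999999988999998765567777654432100000012356899999999999999999999999999999999864579
side red [ 0.6316 -0.1098  0.0198] 11.1
  -90..90: 999999999999999999999999999997654444444444433334678999999999999999999999999999999999999999 
  90..270: 999999999999999999999999999999875333333210024788999999999999999999999999999999999999999999
```

Emit:
servo_tool(steps=[0, 0, 0, 0, 0, 0.03, 0, 0, 0, 0, 0, 0, 0.03, 0, 0, 0, 0, 0, 0, 0.03, 0, 0, 0, 0, 0, 0, 0.03, 0, 0, 0, 0, 0, 0, 0.033, 0, 0, 0, 0, 0, 0, 0, 0])

```text
time: 3.43
tool_pos: [0.5116, -0.1922, 0.0861]
tool_rot: [-179.3, -0.2, 90.1]
contact_force: [-0.2, 0.6, -1.2]
opening: -0.0
grasp_force: 0.0
```

Emit:
servo_tool(steps=[0, 0, 0, 0, 0.008, 0, 0, 0, 0, 0, 0, 0.008, 0, 0, 0, 0, 0, 0, 0.008, 0, 0, 0, 0, 0, 0, 0.008, 0, 0, 0, 0, 0, 0, 0.008, 0, 0, 0, 0, 0, 0, 0.008, 0, 0, 0, 0, 0, 0, 0.008, 0, 0, 0, 0, 0, 0, 0.008, 0, 0, 0, 0, 0, 0, 0.008, 0, 0, 0, 0, 0, 0, 0.008, 0, 0, 0, 0, 0, 0, 0.008, 0, 0, 0, 0, 0, 0, 0.008, 0, 0])

```text
time: 4.43
tool_pos: [0.6129, -0.1946, 0.0918]
tool_rot: [-179.9, -0.0, 90.0]
contact_force: [-1.1, -0.8, -0.4]
opening: 0.0
grasp_force: 0.6
```

Emit:
servo_tool(steps=[0, 0, 0, 0, 0.005, 0, 0, 0, 0, 0, 0, 0.004, 0, 0, 0, 0, 0, 0, 0.003, 0, 0, 0, 0, 0, 0, 0.002, 0, 0, 0, 0, 0, 0, 0, 0, 0])

```text
time: 4.85
tool_pos: [0.6223, -0.1946, 0.0915]
tool_rot: [-179.5, -0.1, 90.0]
contact_force: [-11.5, 1.9, 8.4]
opening: -0.0001
grasp_force: 5.9
```

```bash
python3 - <<'E'
from h import *
ims={n:cv2.imread(f'raw_{n}0.png') for n in("top","side")}
live=grab(); 
for n in live: cv2.imwrite(f'raw_{n}1.png',live[n])
o=np.zeros((532,798,3),np.uint8)
C={'top':[(.614,.0738),(.619,-.016),(.624,-.1055)],'side':[(.616,.071),(.621,-.019),(.626,-.1085)]}
g=(np.arange(266)-132.5)/266*.08
for r,n in enumerate(("top","side")):
    for k,(x,y) in enumerate(C[n]):
        U,V=np.meshgrid(-g,-g) # right=-y, up=+x
        q=proj(n,np.c_[(x+V).ravel(),(y+U).ravel(),0*U.ravel()+.045]).astype(np.float32).reshape(266,266,2)
        o[r*266:r*266+266,k*266:k*266+266]=cv2.remap(ims[n],q[...,0],q[...,1],cv2.INTER_CUBIC)
cv2.imwrite('pics/ports.png',o)
s=ctrl.sense(); print(s['tool_pos'],s['contact_force'])
# ball in live
for n in live:
    h=cv2.cvtColor(live[n],cv2.COLOR_BGR2HSV); p=proj(n,[[.64,-.2,.09]])[0]; print(n,p)
    m=((h[...,0]<14)&(h[...,0]>4)&(h[...,1]>200)&(h[...,2]>120)).astype(np.uint8); 
    k,l,st,c=cv2.connectedComponentsWithStats(m); print([(c[i].round(1),st[i,4]) for i in range(1,k) if st[i,4]>15 and np.linalg.norm(c[i]-p)<40])
E
```

```text
[ 0.62232496 -0.19461088  0.09160111] [-11.71123187   1.57036295   6.68791738]
top [339.40138017 184.55410082]
[]
side [342.83466223 244.1587197 ]
[(array([346.3, 245.4]), np.int32(72))]
```

View pics/ports.png

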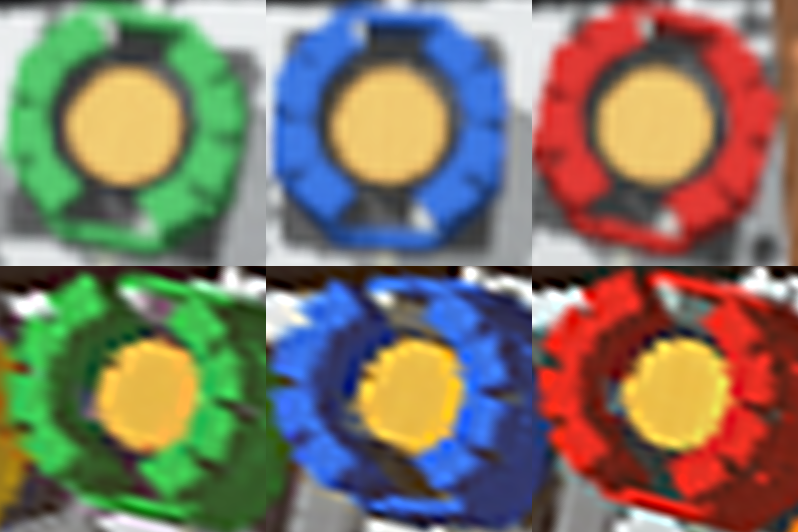

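The view shows the ports with their notches clearly: green, blue and red axes tilt about 4–9° right at the top. The lever is at its stop (11 N). I'll fit the port poses on the lit lip faces, and retract meanwhile.

Emit:
servo_tool(steps=[0, 0, 0, 0, -0.01, 0, 0, 0, 0, 0, 0, -0.02, 0, 0, 0, 0, 0, 0, -0.02, 0, 0, 0, 0, 0, 0, 0, -0.03, 0.0854, 0, 0, 0, 0, 0, -0.035, 0.0854, 0, 0, 0, 0, 0, -0.035, 0.0854])

```text
time: 5.45
tool_pos: [0.5758, -0.1947, 0.193]
tool_rot: [-179.9, -0.0, 90.0]
contact_force: [0.9, 0.0, 0.1]
opening: 0.036
grasp_force: 0.0
```

```bash
cat > ports.py <<'E'
from h import *
ims={n:cv2.imread(f'raw_{n}0.png') for n in("top","side")}
cols=['green','blue','red']; C={'green':(.615,.073),'blue':(.62,-.0165),'red':(.625,-.1065)}
g=np.arange(-.0305,.0306,.0006); GX,GY=[a.ravel() for a in np.meshgrid(g,g)]; rr=np.hypot(GX,GY); k=rr<.0305; GX,GY,rr=GX[k],GY[k],rr[k]
T=((rr>.0225)&~((abs(GY)<.0085)&(rr<.0295))).astype(float); use=~((abs(GY)<.0085)&(rr>.0285)); 
def fit(n,c,z=.045):
    hsv=cv2.cvtColor(ims[n],cv2.COLOR_BGR2HSV); m=mask(ims[n],c); 
    b=bbox(n,[*C[c],z],22); v=hsv[...,2]; vv=v[b[1]:b[3],b[0]:b[2]][m[b[1]:b[3],b[0]:b[2]]]; m=(m&(v>.68*np.percentile(vv,95))).astype(np.float32)
    def f(p):
        w=p[2]*10; X=p[0]+np.cos(w)*GX-np.sin(w)*GY; Y=p[1]+np.sin(w)*GX+np.cos(w)*GY
        q=proj(n,np.c_[X,Y,0*X+z]).astype(np.float32); s=cv2.remap(m,q[:,:1],q[:,1:],cv2.INTER_LINEAR)[:,0]
        return ((s-T)**2)[use].mean()
    best=None
    for w in np.radians([-20,-8,4]):
        p0=np.array([*C[c],w/10]); q=minimize(f,p0,method='Nelder-Mead',options=dict(initial_simplex=np.array([p0]+[p0+d for d in np.diag([.004,.004,.02])]),xatol=1e-5,fatol=1e-5))
        if best is None or q.fun<best.fun: best=q
    return best.x[0],best.x[1],np.degrees(best.x[2]*10),best.fun
if __name__=='__main__':
    for n in("top","side"):
        for c in cols: print(n,c,np.round(fit(n,c),4))
    s=ctrl.sense(); print(s['tool_pos'],s['tool_rot'],s['contact_force'])
E
python3 ports.py
```

```text
top green [ 0.6179  0.077  -9.8834  0.0396]
top blue [ 0.6227 -0.013  -4.7514  0.0349]
top red [  0.6282  -0.1026 -15.2482   0.0327]
side green [ 0.6195  0.0737 -9.8073  0.0585]
side blue [ 0.6242 -0.016  -3.1899  0.0524]
side red [  0.6302  -0.1058 -11.2677   0.0527]
[ 0.57577173 -0.19474716  0.19301563] [-1.79927940e+02 -1.37718449e-02  8.99930498e+01] [0.88885049 0.01605455 0.05780358]
```

Emit:
servo_tool(steps=[0, 0, 0, 0.005, -0.0318, 0, 0.06, 0, 0, 0, 0.005, -0.0318, 0, 0.06, 0, 0, 0, 0.005, -0.0318, 0, 0.06, 0, 0, 0, 0.005, -0.0318, 0, 0.06, 0, 0, -7, 0, 0, 0, 0.06, 0, 0, -7, 0, 0, 0, 0.06, 0, 0, -7, 0, 0, 0, 0.06, 0, 0, -7, 0, 0, 0, 0.06, 0, 0, -7, 0, 0, 0, 0.06, 0, 0, -7, 0, 0, 0, 0.06, 0, 0, -7, 0, 0, 0, 0.06, 0, 0, -7, 0, 0, 0, 0.06])

```text
time: 6.45
tool_pos: [0.4499, -0.175, 0.1928]
tool_rot: [180.0, 0.1, 146.4]
contact_force: [0.5, -0.3, 0.2]
opening: 0.06
grasp_force: 0.0
```

```bash
cat >> h.py <<'E'
def goto(x,y,z,yaw):
    from scipy.spatial.transform import Rotation as Ro
    s=ctrl.sense(); p=np.array(s['tool_pos']); R=Ro.from_euler('xyz',s['tool_rot'],degrees=True)
    w=(yaw-s['tool_rot'][2]+180)%360-180; d=np.array([x,y,z])-p
    T=Ro.from_euler('xyz',[180,0,s['tool_rot'][2]],degrees=True); T2=Ro.from_euler('xyz',[180,0,yaw],degrees=True)
    print('t',round(s['time'],2),'pos',p.round(4),'rot',np.round(s['tool_rot'],2),'F',np.round(s['contact_force'],1),'op',round(s['opening'],4),'gf',round(s['grasp_force'],1))
    print(' wz',round(-w,2),'tilt fix',(R.inv()*T).as_rotvec(degrees=True).round(2),'shift now-axes',T.inv().apply(d).round(4),'after turn',T2.inv().apply(d).round(4))
E
python3 - <<'E'
from h import *
s=ctrl.sense()
ims=grab(); cv2.imwrite('raw_top2.png',ims['top'])
for n in ims: 
    try: print(n,fitcap(ims,'green',.4488,-.175,0,[np.radians(-34)],(n,)),fitcap(ims,'red',.4638,-.0692,0,[np.radians(-12)],(n,)))
    except Exception as e: print(n,e)
goto(.4488,-.175,.043,146)
E
```

```text
top (array([ 0.44788724, -0.17322369]), np.float64(-29.104828125223467), 0, np.float64(375.97265625)) (array([ 0.46277652, -0.06726612]), np.float64(-8.11107711612616), 0, np.float64(22.640625))
side (array([ 0.44936216, -0.17593767]), np.float64(-33.12942730617616), 0, np.float64(119.9140625)) (array([ 0.46475103, -0.07093283]), np.float64(0.7181236341226735), 0, np.float64(81.1015625))
t 6.55 pos [ 0.4498 -0.175   0.1927] rot [1.7997e+02 7.0000e-02 1.4608e+02] F [ 0.1 -0.6 -0.5] op 0.0595 gf 0.0
 wz 0.08 tilt fix [0.03 0.07 0.  ] shift now-axes [ 0.0008 -0.0005  0.1497] after turn [ 0.0008 -0.0005  0.1497]
```

Emit:
servo_tool(steps=[0, 0, 0, 0.0008, -0.0005, 0.03, 0.06, 0, 0, 0, 0, 0, 0.03, 0.06, 0, 0, 0, 0, 0, 0.03, 0.06, 0, 0, 0, 0, 0, 0.03, 0.06, 0, 0, 0, 0, 0, 0.02, 0.06, 0, 0, 0, 0, 0, 0.01, 0.06, 0, 0, 0, 0, 0, 0, 0.06, 0, 0, 0, 0, 0, 0, 0, 0, 0, 0, 0, 0, 0, 0, 0, 0, 0, 0, 0, 0, 0, 0, 0, 0, 0, 0, 0, 0, 0, 0, 0, 0, 0, 0, 0])

```text
time: 7.55
tool_pos: [0.4498, -0.1752, 0.0438]
tool_rot: [179.9, 0.2, 146.0]
contact_force: [-0.0, 1.1, 7.7]
opening: 0.0125
grasp_force: 59.7
```

Emit:
servo_tool(steps=[0, 0, 0, 0, 0, 0, 0, 0, 0, 0, 0, 0, -0.01, 0, 0, 0, 0, 0, 0, -0.03, 0, 0, 0, 0, 0, 0, -0.03, 0, 0, 0, 0, 0, 0, -0.03, 0, 0, 0, 0, 0, 0, 0, 0])

```text
time: 8.05
tool_pos: [0.4519, -0.1761, 0.1483]
tool_rot: [179.8, 0.5, 146.0]
contact_force: [0.9, -0.1, -0.7]
opening: 0.013
grasp_force: 58.7
```

```bash
python3 - <<'E'
from h import *
goto(.6187,.0754,.125,170)
E
```

```text
t 8.05 pos [ 0.4519 -0.1761  0.1483] rot [179.82   0.54 146.  ] F [ 0.9 -0.1 -0.7] op 0.013 gf 58.7
 wz -24.0 tilt fix [0.18 0.54 0.  ] shift now-axes [0.0023 0.3018 0.0233] after turn [-0.1206  0.2766  0.0233]
```

Emit:
servo_tool(steps=[0, 0, -6, 0, 0, 0, 0, 0, 0, -6, 0, 0, 0, 0, 0, 0, -6, 0, 0, 0, 0, 0, 0, -6, 0, 0, 0, 0, 0, 0, 0, -0.0103, 0.0315, 0, 0, 0, 0, 0, -0.0103, 0.0315, 0, 0, 0, 0, 0, -0.0103, 0.0315, 0, 0, 0, 0, 0, -0.0103, 0.0315, 0, 0, 0, 0, 0, -0.0103, 0.0315, 0, 0, 0, 0, 0, 0, 0, 0, 0, 0, 0, 0, 0, 0, 0, 0])

```text
time: 8.97
tool_pos: [0.5267, -0.0258, 0.1424]
tool_rot: [180.0, -0.0, 170.3]
contact_force: [-0.4, -0.9, -1.3]
opening: 0.0132
grasp_force: 58.8
```

```bash
python3 - <<'E'
from h import *
goto(.6187,.0754,.125,170)
s=ctrl.sense(); p=s['tool_pos']; ims=grab()
o=[]
for n in ims:
    cv2.imwrite(f'raw_{n}3.png',ims[n]); b=bbox(n,[p[0],p[1],p[2]-.02],40); print(n,b); o.append(cv2.resize(ims[n][b[1]:b[3],b[0]:b[2]],(400,400),interpolation=cv2.INTER_CUBIC))
cv2.imwrite('pics/held.png',np.hstack(o))
E
```

```text
t 8.97 pos [ 0.5267 -0.0258  0.1424] rot [179.95  -0.   170.31] F [-0.4 -0.9 -1.3] op 0.0132 gf 58.8
 wz 0.31 tilt fix [ 0.05 -0.   -0.  ] shift now-axes [-0.0736  0.1152  0.0174] after turn [-0.073   0.1156  0.0174]
top [234, 186, 314, 266]
side [239, 152, 319, 232]
```

View pics/held.png

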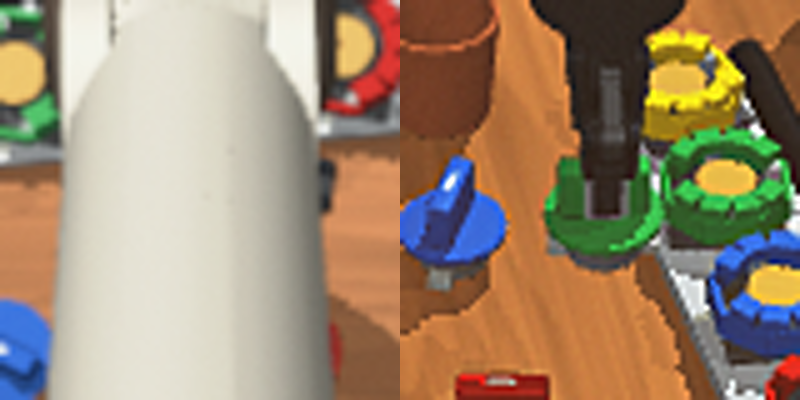

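Top view of the held cap is blocked by the arm; the side view shows the green cap (side px ≈ (280,190)) upright in the fingers. I'll fit it there.

```bash
cat >> h.py <<'E'
def fitheld(im,col,x,y,z,yaw,maxcol=560,freeyaw=True,n='side',excl=None):
    b=bbox(n,[x,y,z+.03],26); sub=im[b[1]:b[3],b[0]:b[2]]; m=mask(sub,col).astype(np.float32)
    h=cv2.cvtColor(sub,cv2.COLOR_BGR2HSV); ok=~((h[...,1]<95)&(h[...,2]<150))|(m>0); ok&=~(h[...,2]<40)
    ok[:,max(0,maxcol-b[0]):]=False
    if excl is not None: ok&=~excl[b[1]:b[3],b[0]:b[2]]
    def f(p):
        R=raster(n,[put(P,p[0],p[1],z,np.radians(p[2]*1000)) for P in CAP],b); return (((R-m)**2)*ok).sum()
    p0=np.array([x,y,yaw/1000]); q=minimize(f,p0,method='Nelder-Mead',options=dict(initial_simplex=np.array([p0]+[p0+d for d in np.diag([.004,.004,.008 if freeyaw else 1e-9])]),xatol=1e-5,fatol=.02))
    return q.x[:2],q.x[2]*1000,q.fun,ok.mean()
E
python3 - <<'E'
from h import *
im=cv2.imread('raw_side3.png'); p=[.5267,-.0258]
for fy in(True,False):
  for z in(.0966,.0986,.1006): print(z,fitheld(im,'green',p[0]+.002,p[1]-.0015,z,170.3,291,fy))
E
```

```text
0.0966 (array([ 0.52568668, -0.03142574]), np.float64(169.96151999645025), np.float64(67.921875), np.float64(0.5824704142011834))
0.0986 (array([ 0.52441138, -0.03602265]), np.float64(164.57383790357417), np.float64(66.90625), np.float64(0.5776627218934911))
0.1006 (array([ 0.52455045, -0.0389084 ]), np.float64(166.16333375618365), np.float64(66.9296875), np.float64(0.5776627218934911))
0.0966 (array([ 0.52594753, -0.03132008]), np.float64(170.30000049779636), np.float64(67.625), np.float64(0.5824704142011834))
0.0986 (array([ 0.52515208, -0.03389908]), np.float64(170.3000016733604), np.float64(68.5703125), np.float64(0.5776627218934911))
0.1006 (array([ 0.52463881, -0.03631514]), np.float64(170.30000237532502), np.float64(68.625), np.float64(0.5776627218934911))
```

Emit:
servo_tool(steps=[0, 0, 0, -0.0189, 0.0289, 0, 0, 0, 0, 0, -0.0189, 0.0289, 0, 0, 0, 0, 0, -0.0189, 0.0289, 0, 0, 0, 0, 0, -0.0189, 0.0289, 0, 0, 0, 0, 0, 0, 0, 0, 0, 0, 0, 0, 0, 0, 0.0125, 0, 0, 0, 0, 0, 0, 0.0125, 0, 0, 0, 0, 0, 0, 0.0125, 0, 0, 0, 0, 0, 0, 0, 0, 0, 0, 0, 0, 0, 0, 0])

```text
time: 9.9
tool_pos: [0.6188, 0.0704, 0.1029]
tool_rot: [-179.9, -0.2, 169.9]
contact_force: [-0.2, -0.3, -0.5]
opening: 0.0128
grasp_force: 58.9
```

```bash
python3 - <<'E'
from h import *
goto(.6205,.0754,.090,170.1)
im=grab()['side']; cv2.imwrite('raw_side4.png',im)
b=bbox('side',[.62,.075,.06],45); cv2.imwrite('pics/ins1.png',cv2.resize(im[b[1]:b[3],b[0]:b[2]],(540,540),interpolation=cv2.INTER_CUBIC)); print(b)
E
```

```text
t 9.9 pos [0.6188 0.0704 0.1029] rot [-179.89   -0.22  169.91] F [-0.2 -0.3 -0.5] op 0.0128 gf 58.9
 wz -0.19 tilt fix [-0.11 -0.22  0.  ] shift now-axes [-0.0008  0.0052  0.0129] after turn [-0.0008  0.0052  0.0129]
[259, 135, 349, 225]
```

View pics/ins1.png

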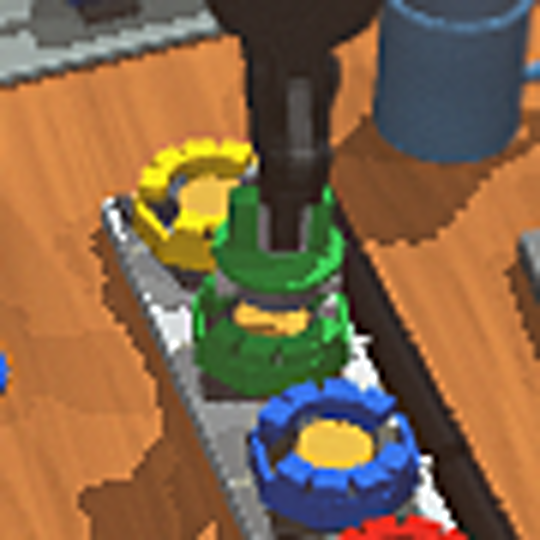

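Emit:
servo_tool(steps=[0, 0, 0, -0.0008, 0.0052, 0, 0, 0, 0, 0, 0, 0, 0, 0, 0, 0, 0, 0, 0, 0.005, 0, 0, 0, 0, 0, 0, 0.005, 0, 0, 0, 0, 0, 0, 0.003, 0, 0, 0, 0, 0, 0, 0, 0])

```text
time: 10.5
tool_pos: [0.6216, 0.0771, 0.0906]
tool_rot: [-180.0, -0.1, 170.0]
contact_force: [-0.1, 0.5, -1.6]
opening: 0.0127
grasp_force: 58.9
```

Emit:
servo_tool(steps=[0, 0, 0, 0, 0, 0.002, 0, 0, 0, 0, 0, 0, 0.002, 0, 0, 0, 0, 0, 0, 0, 0])

```text
time: 10.75
tool_pos: [0.6222, 0.0771, 0.0873]
tool_rot: [-180.0, -0.0, 170.0]
contact_force: [-0.1, 0.0, -2.0]
opening: 0.0132
grasp_force: 59.0
```

```bash
python3 - <<'E'
from h import *
goto(.6205,.0754,.086,170.1)
im=grab()['side']; cv2.imwrite('raw_side5.png',im)
b=bbox('side',[.62,.075,.06],30); cv2.imwrite('pics/ins2.png',cv2.resize(im[b[1]:b[3],b[0]:b[2]],(540,540),interpolation=cv2.INTER_CUBIC)); print(b)
E
```

```text
t 10.75 pos [0.6222 0.0771 0.0873] rot [-1.7998e+02 -4.0000e-02  1.7003e+02] F [-0.1  0.  -2. ] op 0.0132 gf 59.0
 wz -0.07 tilt fix [-0.02 -0.04  0.  ] shift now-axes [ 0.0014 -0.002   0.0013] after turn [ 0.0014 -0.002   0.0013]
[274, 150, 334, 210]
```

View pics/ins2.png

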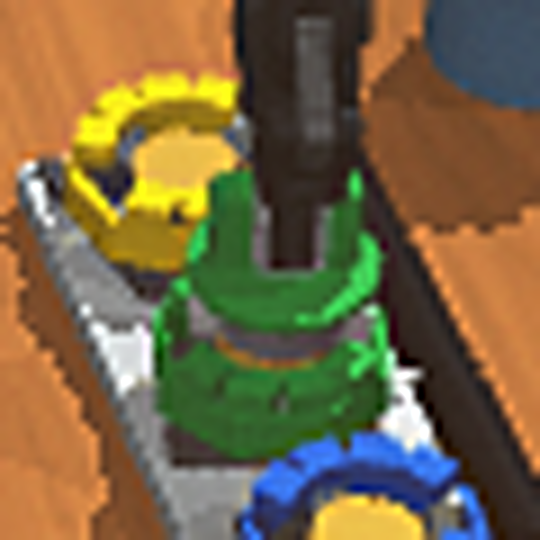

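```bash
python3 - <<'E'
from h import *
im=cv2.imread('raw_side5.png'); m=mask(im,'green',60,30)
for r in range(168,203,1):
    xs=np.nonzero(m[r,280:330])[0]+280
    if len(xs): print(r,xs.min(),xs.max(),(xs.min()+xs.max())/2,end=' | ')
print()
# model predictions
for nm,P in(('port',put(cyl(.0363,.035,.045),.6195,.0737,0,0)),('flange@port+z.0435',put(cyl(.03,.02,.025),.6195,.0737,.0435,0)),('flange z.047',put(cyl(.03,.02,.025),.6195,.0737,.047,0))):
    q=proj('side',P); print(nm,'u',q[:,0].min().round(1),q[:,0].max().round(1),'v',q[:,1].min().round(1),q[:,1].max().round(1))
im0=cv2.imread('raw_side0.png'); m0=mask(im0,'green',60,30)
for r in range(176,203,2):
    xs=np.nonzero(m0[r,280:330])[0]+280
    if len(xs): print(r,xs.min(),xs.max(),end=' | ')
goto(.62,.075,.086,170)
E
```

```text
169 299 313 306.0 | 170 298 313 305.5 | 171 298 314 306.0 | 172 298 313 305.5 | 173 298 313 305.5 | 174 297 313 305.0 | 175 296 313 304.5 | 176 295 315 305.0 | 177 295 315 305.0 | 178 295 316 305.5 | 179 295 315 305.0 | 180 295 315 305.0 | 181 293 315 304.0 | 182 293 315 304.0 | 183 292 314 303.0 | 184 291 316 303.5 | 185 291 316 303.5 | 186 291 316 303.5 | 187 291 316 303.5 | 188 291 316 303.5 | 189 291 317 304.0 | 190 291 317 304.0 | 191 291 316 303.5 | 192 291 316 303.5 | 193 291 316 303.5 | 194 291 316 303.5 | 195 291 316 303.5 | 196 292 315 303.5 | 197 294 310 302.0 | 198 296 311 303.5 | 199 298 306 302.0 | 200 299 303 301.0 | 
port u 290.6 317.1 v 176.7 196.8
flange@port+z.0435 u 293.1 315.3 v 171.7 187.3
flange z.047 u 293.2 315.3 v 170.7 186.3
178 298 309 | 180 295 313 | 182 293 314 | 184 291 316 | 186 291 316 | 188 291 316 | 190 291 317 | 192 292 316 | 194 291 316 | 196 292 310 | 198 296 311 | 200 300 301 | t 10.85 pos [0.6223 0.0772 0.0876] rot [-1.7999e+02 -3.0000e-02  1.7003e+02] F [ 0.1 -1.1 -1.2] op 0.0128 gf 58.9
 wz 0.03 tilt fix [-0.01 -0.03  0.  ] shift now-axes [ 0.0019 -0.0025  0.0016] after turn [ 0.0019 -0.0025  0.0016]
```

Emit:
servo_tool(steps=[0, 0, 0, 0.0024, -0.0023, 0, 0, 0, 0, 0, 0, 0, 0, 0, 0, 0, 0, 0, 0, 0.002, 0, 0, 0, 0, 0, 0, 0.002, 0, 0, 0, 0, 0, 0, 0, 0, 0, 0, 0, 0, 0, 0, 0])

```text
time: 11.35
tool_pos: [0.6196, 0.0755, 0.0836]
tool_rot: [-180.0, -0.0, 170.0]
contact_force: [-0.4, -0.2, -1.3]
opening: 0.0129
grasp_force: 58.9
```

Emit:
servo_tool(steps=[0, 0, 0, 0, 0, 0.002, 0, 0, 0, 0, 0, 0, 0.002, 0, 0, 0, 0, 0, 0, 0, 0, 0, 0, 0, 0, 0, 0, 0])

```text
time: 11.68
tool_pos: [0.62, 0.0755, 0.0799]
tool_rot: [180.0, 0.0, 170.0]
contact_force: [0.2, -0.2, -0.2]
opening: 0.0129
grasp_force: 59.2
```

Emit:
servo_tool(steps=[0, 0, 0, 0, 0, 0.002, 0, 0, 0, 0, 0, 0, 0.002, 0, 0, 0, 0, 0, 0, 0.002, 0, 0, 0, 0, 0, 0, 0.002, 0, 0, 0, 0, 0, 0, 0, 0, 0, 0, 0, 0, 0, 0, 0])

```text
time: 12.18
tool_pos: [0.6201, 0.0755, 0.072]
tool_rot: [180.0, 0.0, 170.0]
contact_force: [-0.5, 0.0, 4.1]
opening: 0.0127
grasp_force: 59.7
```

Emit:
servo_tool(steps=[0, 0, 0, 0, 0, 0.0015, 0, 0, 0, 0, 0, 0, 0, 0, 0, 0, 6, 0, 0, 0, 0, 0, 0, 6, 0, 0, 0, 0, 0, 0, 6, 0, 0, 0, 0, 0, 0, 6, 0, 0, 0, 0, 0, 0, 6, 0, 0, 0, 0, 0, 0, 6, 0, 0, 0, 0, 0, 0, 0, 0, 0, 0, 0])

```text
time: 12.93
tool_pos: [0.6202, 0.0754, 0.0706]
tool_rot: [180.0, 0.1, 133.8]
contact_force: [-0.4, -0.5, 5.8]
opening: 0.013
grasp_force: 59.8
```

Emit:
servo_tool(steps=[0, 0, 5, 0, 0, 0, 0, 0, 0, 5, 0, 0, 0, 0, 0, 0, 5, 0, 0, 0, 0, 0, 0, 4, 0, 0, 0, 0, 0, 0, 3, 0, 0, 0, 0, 0, 0, 2, 0, 0, 0, 0, 0, 0, 0, 0, 0, 0, 0])

```text
time: 13.52
tool_pos: [0.6201, 0.0754, 0.0705]
tool_rot: [180.0, 0.0, 110.1]
contact_force: [0.1, -0.3, 4.4]
opening: 0.0128
grasp_force: 59.8
```

```bash
python3 - <<'E'
from h import *
goto(.6187,.0754,.072,110); print(ctrl.sense()['torque'])
E
```

```text
t 13.52 pos [0.6201 0.0754 0.0705] rot [1.7997e+02 2.0000e-02 1.1014e+02] F [ 0.1 -0.3  4.4] op 0.0128 gf 59.8
 wz 0.14 tilt fix [0.03 0.02 0.  ] shift now-axes [ 0.0005 -0.0013 -0.0015] after turn [ 0.0005 -0.0013 -0.0015]
[ 0.02984329 -0.15965317 -0.0539649 ]
```

Emit:
servo_tool(steps=[0, 0, 1.5, 0, 0, 0, 0, 0, 0, 1.5, 0, 0, 0, 0, 0, 0, 0, 0, 0, 0, 0, 0, 0, 0, 0, 0, -0.0015, 0, 0, 0, 0, 0, 0, -0.0015, 0, 0, 0, 0, 0, 0, 0, 0, 0, 0, 0, 0, 0, 0, 0.05, 0, 0, 0, 0, 0, 0, 0.05, 0, 0, 0, 0, 0, 0, 0.05, 0, 0, 0, 0, 0, 0, 0.05])

```text
time: 14.35
tool_pos: [0.6192, 0.0753, 0.0732]
tool_rot: [-180.0, -0.0, 107.0]
contact_force: [-0.5, -0.4, 0.3]
opening: 0.05
grasp_force: 0.0
```

Emit:
servo_tool(steps=[0, 0, 0, 0, 0, -0.01, 0.06, 0, 0, 0, 0, 0, -0.025, 0.06, 0, 0, 0, 0, 0, -0.03, 0.06, 0, 0, 0, 0, 0, -0.03, 0.06, 0, 0, 0, 0, 0, -0.02, 0.06, 0, 0, 0, 0, 0, 0, 0.06])

```text
time: 14.85
tool_pos: [0.6231, 0.0755, 0.1948]
tool_rot: [179.5, 0.0, 107.0]
contact_force: [1.3, -0.4, 1.1]
opening: 0.0596
grasp_force: 0.0
```

```bash
python3 - <<'E'
from h import *
ims=grab(); np.set_printoptions(precision=4,suppress=True)
for n in ims: cv2.imwrite(f'raw_{n}6.png',ims[n])
for n in ims:
  for c,x,y,w in(('red',.4638,-.0692,-11),('blue',.4666,.0852,67),('green',.6187,.0754,110)):
    print(n,c,fitcap(ims,c,x,y,.03 if c=='green' else 0,[np.radians(w)],(n,),r=22))
goto(.464,-.069,.19,170)
E
```

```text
top red (array([ 0.4628, -0.0674]), np.float64(-3.743781746328565), 0, np.float64(20.53515625))
top blue (array([0.4643, 0.0831]), np.float64(87.8614657289421), 0, np.float64(201.3671875))
top green (array([0.612 , 0.0602]), np.float64(151.65002851951144), 0.03, np.float64(191.5234375))
side red (array([ 0.4641, -0.0712]), np.float64(-9.665310385094775), 0, np.float64(24.6953125))
side blue (array([0.4677, 0.0842]), np.float64(70.07320979329056), 0, np.float64(49.9140625))
side green (array([0.6161, 0.047 ]), np.float64(137.89968920215858), 0.03, np.float64(190.58984375))
t 14.95 pos [0.6203 0.0755 0.19  ] rot [179.84  -0.01 107.03] F [-0.   0.8 -0.8] op 0.0598 gf 0.0
 wz -62.97 tilt fix [ 0.16 -0.01 -0.  ] shift now-axes [-0.0924 -0.1918  0.    ] after turn [ 0.1288 -0.1695  0.    ]
```

Emit:
servo_tool(steps=[0, 0, 0, -0.0154, -0.032, 0, 0.06, 0, 0, 0, -0.0154, -0.032, 0, 0.06, 0, 0, 0, -0.0154, -0.032, 0, 0.06, 0, 0, 0, -0.0154, -0.032, 0, 0.06, 0, 0, 0, -0.0154, -0.032, 0, 0.06, 0, 0, 0, -0.0154, -0.032, 0, 0.06])

```text
time: 15.45
tool_pos: [0.4605, -0.0699, 0.187]
tool_rot: [-179.8, -0.1, 107.0]
contact_force: [0.6, -0.9, 0.2]
opening: 0.0601
grasp_force: 0.0
```

Emit:
servo_tool(steps=[0, 0, -7, 0, 0, 0, 0.06, 0, 0, -7, 0, 0, 0, 0.06, 0, 0, -7, 0, 0, 0, 0.06, 0, 0, -7, 0, 0, 0, 0.06, 0, 0, -7, 0, 0, 0, 0.06, 0, 0, -7, 0, 0, 0, 0.06, 0, 0, -7, 0, 0, 0, 0.06, 0, 0, -7, 0, 0, 0, 0.06, 0, 0, -7, 0, 0, 0, 0.06, 0, 0, 0, 0, 0, 0, 0.06, 0, 0, 0, 0, 0, 0, 0.06])

```text
time: 16.37
tool_pos: [0.4623, -0.0692, 0.1874]
tool_rot: [-180.0, -0.1, 169.8]
contact_force: [0.5, 0.6, -0.8]
opening: 0.0598
grasp_force: 0.0
```

```bash
python3 - <<'E'
from h import *
goto(.4643,-.0693,.0435,170)
ims=grab(); print(fitcap(ims,'red',.4638,-.0692,0,[np.radians(-10)],('side',),r=22))
print('green',fitheld(ims['side'],'green',.6195,.0735,.030,110))
b=bbox('side',[.62,.075,.05],30); cv2.imwrite('pics/lock1.png',cv2.resize(ims['side'][b[1]:b[3],b[0]:b[2]],(480,480),interpolation=cv2.INTER_CUBIC))
E
```

```text
t 16.37 pos [ 0.4623 -0.0692  0.1874] rot [-1.7999e+02 -1.2000e-01  1.6982e+02] F [ 0.5  0.6 -0.8] op 0.0598 gf 0.0
 wz -0.18 tilt fix [-0.01 -0.12  0.  ] shift now-axes [-0.002   0.0002  0.1439] after turn [-0.002   0.0002  0.1439]
(array([ 0.46472736, -0.07072127]), np.float64(-4.811121664017459), 0, np.float64(26.5859375))
green (array([0.61706104, 0.04929605]), np.float64(139.67361122009797), np.float64(189.4453125), np.float64(0.8139792899408284))
```

View pics/lock1.png

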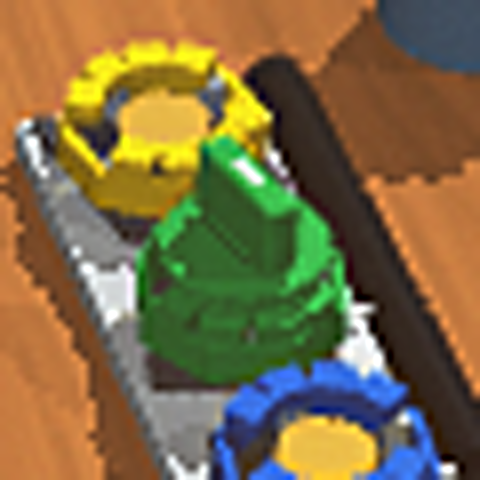

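The green cap sits low and upright in its port, bar turned to about 110°: locked. Next, red.

Emit:
servo_tool(steps=[0, 0, 0, -0.002, 0, 0.03, 0.06, 0, 0, 0, 0, 0, 0.03, 0.06, 0, 0, 0, 0, 0, 0.03, 0.06, 0, 0, 0, 0, 0, 0.03, 0.06, 0, 0, 0, 0, 0, 0.015, 0.06, 0, 0, 0, 0, 0, 0.009, 0.06, 0, 0, 0, 0, 0, 0, 0.06, 0, 0, 0, 0, 0, 0, 0.06])

```text
time: 17.13
tool_pos: [0.4652, -0.0696, 0.0444]
tool_rot: [-180.0, -0.0, 170.0]
contact_force: [0.2, 0.2, 0.3]
opening: 0.0601
grasp_force: 0.0
```

Emit:
servo_tool(steps=[0, 0, 0, 0, 0, 0, 0, 0, 0, 0, 0, 0, 0, 0, 0, 0, 0, 0, 0, 0, 0, 0, 0, 0, 0, 0, 0, 0, 0, 0, 0, 0, 0, 0, 0, 0, 0, 0, 0, 0, 0, 0])

```text
time: 17.63
tool_pos: [0.4659, -0.0695, 0.0453]
tool_rot: [180.0, 0.1, 170.0]
contact_force: [-1.0, -0.0, 7.4]
opening: 0.0129
grasp_force: 58.8
```

Emit:
servo_tool(steps=[0, 0, 0, 0, 0, -0.01, 0, 0, 0, 0, 0, 0, -0.03, 0, 0, 0, 0, 0, 0, -0.03, 0, 0, 0, 0, 0, 0, -0.03, 0, 0, 0, 0, 0, 0, 0, 0, 0, 0, 0, 0, 0, 0, 0])

```text
time: 18.13
tool_pos: [0.4666, -0.0695, 0.1464]
tool_rot: [179.9, 0.3, 170.0]
contact_force: [0.4, 1.0, -1.7]
opening: 0.0128
grasp_force: 58.8
```

```bash
python3 - <<'E'
from h import *
goto(.6300,-.1042,.12,167)
s=ctrl.sense(); p=s['tool_pos']; im=grab()['side']; cv2.imwrite('raw_side7.png',im)
for fy in(True,False): print(fitheld(im,'red',p[0]+.001,p[1]-.002,p[2]-.0436,s['tool_rot'][2],560,fy))
b=bbox('side',p-[0,0,.02],30); cv2.imwrite('pics/held2.png',cv2.resize(im[b[1]:b[3],b[0]:b[2]],(480,480),interpolation=cv2.INTER_CUBIC))
E
```

```text
t 18.13 pos [ 0.4666 -0.0695  0.1464] rot [179.95   0.26 170.04] F [ 0.4  1.  -1.7] op 0.0128 gf 58.8
 wz 3.04 tilt fix [0.05 0.26 0.  ] shift now-axes [-0.167  -0.0059  0.0264] after turn [-0.167   0.003   0.0264]
(array([ 0.46294659, -0.07683879]), np.float64(170.52518549629986), np.float64(84.18359375), np.float64(0.8894230769230769))
(array([ 0.462599 , -0.0767906]), np.float64(170.03751923543658), np.float64(84.02734375), np.float64(0.8894230769230769))
```

View pics/held2.png

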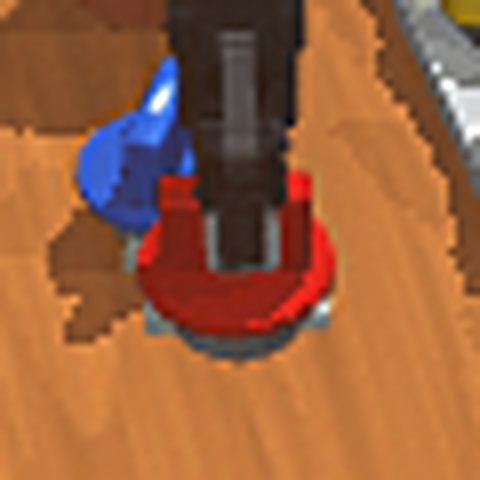

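Emit:
servo_tool(steps=[0, 0, 3, 0, 0, 0, 0, 0, 0, 0, -0.0338, 0.0007, 0, 0, 0, 0, 0, -0.0338, 0.0007, 0, 0, 0, 0, 0, -0.0338, 0.0007, 0, 0, 0, 0, 0, -0.0338, 0.0007, 0, 0, 0, 0, 0, -0.0338, 0.0007, 0, 0, 0, 0, 0, 0, 0, 0.015, 0, 0, 0, 0, 0, 0, 0.015, 0, 0, 0, 0, 0, 0, 0.01, 0, 0, 0, 0, 0, 0, 0, 0, 0, 0, 0, 0, 0, 0, 0, 0, 0, 0, 0, 0, 0, 0])

```text
time: 19.23
tool_pos: [0.6304, -0.104, 0.1043]
tool_rot: [-180.0, -0.0, 167.0]
contact_force: [-0.2, -0.2, -0.5]
opening: 0.013
grasp_force: 58.7
```

```bash
python3 - <<'E'
from h import *
goto(.632,-.104,.094,167)
im=grab()['side']; m=mask(im,'red',60,30); s=ctrl.sense(); p=s['tool_pos']
for r in range(200,246,2):
    xs=np.nonzero(m[r,300:360])[0]+300
    if len(xs): print(r,xs.min(),xs.max(),end=' | ')
print()
for nm,P in(('port',put(cyl(.0363,.035,.045),.6302,-.1058,0,0)),('flange aligned',put(cyl(.03,.02,.025),.6302,-.1058,p[2]-.0440,0))):
    q=proj('side',P); print(nm,'u',q[:,0].min().round(1),q[:,0].max().round(1),'v',q[:,1].min().round(1),q[:,1].max().round(1))
E
```

```text
t 19.23 pos [ 0.6304 -0.104   0.1043] rot [-1.8000e+02 -3.0000e-02  1.6703e+02] F [-0.2 -0.2 -0.5] op 0.013 gf 58.7
 wz 0.03 tilt fix [-0.   -0.03  0.  ] shift now-axes [-0.0016  0.0004  0.0103] after turn [-0.0016  0.0004  0.0103]
210 319 324 | 212 319 337 | 214 318 337 | 216 316 338 | 218 316 341 | 220 315 339 | 222 316 343 | 224 315 337 | 226 314 344 | 228 312 339 | 230 312 346 | 232 312 340 | 234 312 340 | 236 312 350 | 238 312 349 | 240 312 352 | 242 313 353 | 244 316 336 | 
port u 311.6 340.5 v 220.2 243.5
flange aligned u 315.1 339.4 v 210.2 228.6
```

Emit:
servo_tool(steps=[0, 0, 0, 0, 0, 0.005, 0, 0, 0, 0, 0, 0, 0.005, 0, 0, 0, 0, 0, 0, 0.003, 0, 0, 0, 0, 0, 0, 0.003, 0, 0, 0, 0, 0, 0, 0, 0, 0, 0, 0, 0, 0, 0, 0])

```text
time: 19.83
tool_pos: [0.6304, -0.104, 0.0879]
tool_rot: [-180.0, -0.0, 167.0]
contact_force: [-0.1, -0.5, -2.0]
opening: 0.0131
grasp_force: 58.7
```

Emit:
servo_tool(steps=[0, 0, 0, 0, 0, 0.002, 0, 0, 0, 0, 0, 0, 0.002, 0, 0, 0, 0, 0, 0, 0, 0, 0, 0, 0, 0, 0, 0, 0])

```text
time: 20.17
tool_pos: [0.6305, -0.104, 0.0841]
tool_rot: [-180.0, -0.0, 167.0]
contact_force: [1.0, 1.0, -1.0]
opening: 0.0131
grasp_force: 58.7
```

Emit:
servo_tool(steps=[0, 0, 0, 0, 0, 0.003, 0, 0, 0, 0, 0, 0, 0.003, 0, 0, 0, 0, 0, 0, 0.003, 0, 0, 0, 0, 0, 0, 0.002, 0, 0, 0, 0, 0, 0, 0.0015, 0, 0, 0, 0, 0, 0, 0, 0, 0, 0, 0, 0, 0, 0, 0])

```text
time: 20.75
tool_pos: [0.6311, -0.1042, 0.0722]
tool_rot: [180.0, 0.1, 167.0]
contact_force: [-0.8, 0.7, 5.1]
opening: 0.0134
grasp_force: 59.4
```

Emit:
servo_tool(steps=[0, 0, 0, 0, 0, 0.001, 0, 0, 0, 0, 0, 0, 0, 0, 0, 0, 6, 0, 0, 0, 0, 0, 0, 6, 0, 0, 0, 0, 0, 0, 6, 0, 0, 0, 0, 0, 0, 6, 0, 0, 0, 0, 0, 0, 6, 0, 0, 0, 0, 0, 0, 6, 0, 0, 0, 0, 0, 0, 0, 0, 0, 0, 0])

```text
time: 21.5
tool_pos: [0.6311, -0.104, 0.0711]
tool_rot: [180.0, 0.1, 130.8]
contact_force: [0.4, -0.9, 4.7]
opening: 0.0129
grasp_force: 59.6
```

Emit:
servo_tool(steps=[0, 0, 5, 0, 0, 0, 0, 0, 0, 5, 0, 0, 0, 0, 0, 0, 5, 0, 0, 0, 0, 0, 0, 4, 0, 0, 0, 0, 0, 0, 3, 0, 0, 0, 0, 0, 0, 2.5, 0, 0, 0, 0, 0, 0, 2, 0, 0, 0, 0, 0, 0, 0, 0, 0, 0, 0])

```text
time: 22.17
tool_pos: [0.6302, -0.1042, 0.071]
tool_rot: [-179.9, 0.0, 104.7]
contact_force: [-2.4, -0.6, 8.0]
opening: 0.0129
grasp_force: 60.0
```

```bash
python3 - <<'E'
from h import *
goto(.6305,-.104,.0745,107); print(ctrl.sense()['torque'])
E
```

```text
t 22.17 pos [ 0.6302 -0.1042  0.071 ] rot [-1.7994e+02  1.0000e-02  1.0466e+02] F [-2.4 -0.6  8. ] op 0.0129 gf 60.0
 wz -2.34 tilt fix [-0.06  0.01 -0.  ] shift now-axes [ 0.0002  0.0003 -0.0035] after turn [ 0.0001  0.0003 -0.0035]
[-0.09516141  0.33647261  0.38840063]
```

Torque about z has risen (0.39 N m): at the stop. Let the spring lift, release and back off.

Emit:
servo_tool(steps=[0, 0, 0, 0, 0, -0.0015, 0, 0, 0, 0, 0, 0, -0.0015, 0, 0, 0, 0, 0, 0, 0, 0, 0, 0, 0, 0, 0, 0, 0.05, 0, 0, 0, 0, 0, 0, 0.05, 0, 0, 0, 0, 0, 0, 0.05, 0, 0, 0, 0, 0, 0, 0.05])

```text
time: 22.75
tool_pos: [0.6305, -0.1039, 0.0738]
tool_rot: [-180.0, -0.0, 104.5]
contact_force: [0.3, 0.5, -0.5]
opening: 0.0502
grasp_force: 0.0
```

Emit:
servo_tool(steps=[0, 0, 0, 0, 0, -0.01, 0.06, 0, 0, 0, 0, 0, -0.025, 0.06, 0, 0, 0, 0, 0, -0.03, 0.06, 0, 0, 0, 0, 0, -0.03, 0.06, 0, 0, 0, 0, 0, -0.02, 0.06, 0, 0, 0, 0, 0, 0, 0.06, 0, 0, 0, 0, 0, 0, 0.06])

```text
time: 23.33
tool_pos: [0.6317, -0.1042, 0.1911]
tool_rot: [179.8, 0.0, 104.5]
contact_force: [0.1, -0.2, -1.2]
opening: 0.0601
grasp_force: 0.0
```

```bash
python3 - <<'E'
from h import *
ims=grab()
for n in ims: print(n,fitcap(ims,'blue',.4666,.0852,0,[np.radians(67),np.radians(60)],(n,),r=22)); cv2.imwrite(f'raw_{n}8.png',ims[n])
goto(.467,.0852,.19,67)
E
```

```text
Traceback (most recent call last):
  File "h.py", line 38, in fitcap
    k,l,st,_=cv2.connectedComponentsWithStats(m); i=1+st[1:,4].argmax(); data.append((n,b,(l==i).astype(np.float32)))
                                                      ~~~~~~~~~~~~~~~^^
ValueError: attempt to get argmax of an empty sequence
```

```bash
python3 - <<'E'
from h import *
ims=grab()
for n in ims: cv2.imwrite(f'raw_{n}8.png',ims[n])
for n in ims:
    m=mask(ims[n],'blue').astype(np.uint8); k,l,st,c=cv2.connectedComponentsWithStats(m)
    print(n,'exp',proj(n,[[.4666,.0852,.03]])[0].round(),[(c[i].round(0),st[i,4]) for i in range(1,k) if st[i,4]>60])
cv2.imwrite('pics/now.png',np.vstack([cv2.resize(ims[n][100:320,90:440],(477,300)) for n in ims]))
E
```

```text
top exp [234. 256.] [(array([173., 151.]), np.int32(806)), (array([ 30., 191.]), np.int32(1892)), (array([122., 194.]), np.int32(707))]
side exp [248. 195.] [(array([275.,  83.]), np.int32(1153)), (array([218.,  71.]), np.int32(397)), (array([288., 124.]), np.int32(412)), (array([249., 196.]), np.int32(267)), (array([313., 210.]), np.int32(367))]
```

View pics/now.png

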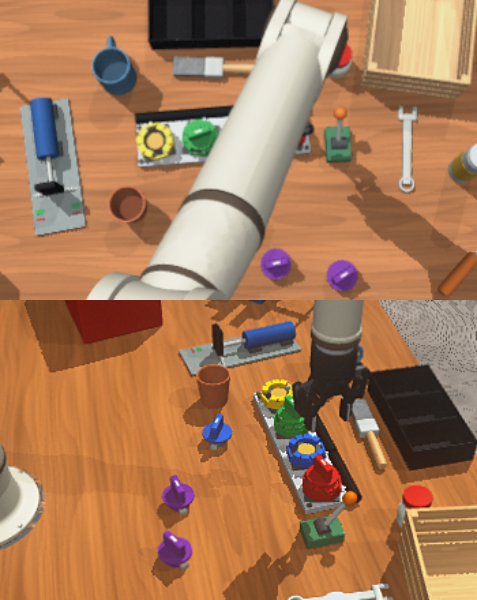

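The arm only hides the blue cap in the top view. Red and green are seated, and the lever leans away. Refine blue from the side.

```bash
python3 - <<'E'
from h import *
ims={n:cv2.imread(f'raw_{n}8.png') for n in('top','side')}; i0={n:cv2.imread(f'raw_{n}0.png') for n in('top','side')}
for I in(ims,i0): print(fitcap(I,'blue',.4676,.0839,0,[np.radians(67),np.radians(60)],('side',),r=22))
goto(.467,.0852,.19,67)
E
```

```text
(array([0.46772749, 0.08402268]), np.float64(70.56212639060723), 0, np.float64(50.9921875))
(array([0.46772749, 0.08402268]), np.float64(70.56212639060723), 0, np.float64(52.9921875))
t 23.53 pos [ 0.6296 -0.1037  0.1874] rot [-1.7986e+02 -6.0000e-02  1.0454e+02] F [0.2 1.  0.1] op 0.0599 gf 0.0
 wz 37.54 tilt fix [-0.14 -0.06  0.  ] shift now-axes [ 0.2236 -0.11   -0.0026] after turn [ 0.1103 -0.2235 -0.0026]
```

Emit:
servo_tool(steps=[0, 0, 0, 0.032, -0.0157, 0, 0.06, 0, 0, 0, 0.032, -0.0157, 0, 0.06, 0, 0, 0, 0.032, -0.0157, 0, 0.06, 0, 0, 0, 0.032, -0.0157, 0, 0.06, 0, 0, 0, 0.032, -0.0157, 0, 0.06, 0, 0, 0, 0.032, -0.0157, 0, 0.06, 0, 0, 0, 0.032, -0.0157, 0, 0.06, 0, 0, 0, 0, 0, 0, 0.06])

```text
time: 24.2
tool_pos: [0.4623, 0.091, 0.187]
tool_rot: [-179.6, -0.2, 105.0]
contact_force: [-0.1, 0.2, -0.1]
opening: 0.0596
grasp_force: 0.0
```

Emit:
servo_tool(steps=[0, 0, 6.25, 0, 0, 0, 0.06, 0, 0, 6.25, 0, 0, 0, 0.06, 0, 0, 6.25, 0, 0, 0, 0.06, 0, 0, 6.25, 0, 0, 0, 0.06, 0, 0, 6.25, 0, 0, 0, 0.06, 0, 0, 6.25, 0, 0, 0, 0.06, 0, 0, 0, 0, 0, 0, 0.06, 0, 0, 0, 0, 0, 0, 0.06])

```text
time: 24.87
tool_pos: [0.4676, 0.085, 0.1881]
tool_rot: [-180.0, 0.1, 67.2]
contact_force: [-0.8, 0.3, 0.1]
opening: 0.0598
grasp_force: 0.0
```

```bash
python3 - <<'E'
from h import *
goto(.4672,.0855,.0435,67)
E
```

```text
t 24.87 pos [0.4676 0.085  0.1881] rot [-1.7995e+02  8.0000e-02  6.7220e+01] F [-0.8  0.3  0.1] op 0.0598 gf 0.0
 wz 0.22 tilt fix [-0.05  0.08 -0.  ] shift now-axes [ 0.0003 -0.0006  0.1446] after turn [ 0.0003 -0.0006  0.1446]
```

Emit:
servo_tool(steps=[0, 0, 0, 0, 0, 0.03, 0.06, 0, 0, 0, 0, 0, 0.03, 0.06, 0, 0, 0, 0, 0, 0.03, 0.06, 0, 0, 0, 0, 0, 0.03, 0.06, 0, 0, 0, 0, 0, 0.016, 0.06, 0, 0, 0, 0, 0, 0.008, 0.06, 0, 0, 0, 0, 0, 0, 0.06, 0, 0, 0, 0, 0, 0, 0.06])

```text
time: 25.53
tool_pos: [0.4683, 0.0849, 0.0449]
tool_rot: [-180.0, 0.0, 67.1]
contact_force: [0.6, 1.2, -0.5]
opening: 0.06
grasp_force: 0.0
```

Emit:
servo_tool(steps=[0, 0, 0, 0, 0, 0, 0, 0, 0, 0, 0, 0, 0, 0, 0, 0, 0, 0, 0, 0, 0, 0, 0, 0, 0, 0, 0, 0, 0, 0, 0, 0, 0, 0, 0, 0, 0, 0, 0, 0, 0, 0])

```text
time: 26.03
tool_pos: [0.4686, 0.0855, 0.0457]
tool_rot: [180.0, -0.1, 67.0]
contact_force: [-2.3, -0.4, 7.7]
opening: 0.0128
grasp_force: 60.6
```

Emit:
servo_tool(steps=[0, 0, 0, 0, 0, -0.01, 0, 0, 0, 0, 0, 0, -0.03, 0, 0, 0, 0, 0, 0, -0.03, 0, 0, 0, 0, 0, 0, -0.03, 0, 0, 0, 0, 0, 0, 0, 0, 0, 0, 0, 0, 0, 0, 0])

```text
time: 26.53
tool_pos: [0.4693, 0.0859, 0.1467]
tool_rot: [179.9, -0.2, 67.1]
contact_force: [-1.4, 0.1, -1.6]
opening: 0.0129
grasp_force: 59.6
```

Emit:
servo_tool(steps=[0, 0, -7, 0, 0, 0, 0, 0, 0, -7, 0, 0, 0, 0, 0, 0, -7, 0, 0, 0, 0, 0, 0, -7, 0, 0, 0, 0, 0, 0, -7, 0, 0, 0, 0, 0, 0, -7, 0, 0, 0, 0, 0, 0, -7, 0, 0, 0, 0, 0, 0, -7, 0, 0, 0, 0])

```text
time: 27.2
tool_pos: [0.4667, 0.085, 0.1435]
tool_rot: [-179.8, -0.1, 123.4]
contact_force: [0.7, -1.3, -1.6]
opening: 0.0129
grasp_force: 59.5
```

Emit:
servo_tool(steps=[0, 0, -7, 0, 0, 0, 0, 0, 0, -7, 0, 0, 0, 0, 0, 0, -7, 0, 0, 0, 0, 0, 0, -7, 0, 0, 0, 0, 0, 0, -7, 0, 0, 0, 0, 0, 0, -7, 0, 0, 0, 0, 0, 0, -7, 0, 0, 0, 0, 0, 0, -4, 0, 0, 0, 0, 0, 0, 0, 0, 0, 0, 0])

```text
time: 27.95
tool_pos: [0.4668, 0.085, 0.1435]
tool_rot: [-180.0, -0.2, 176.2]
contact_force: [0.9, 0.2, -1.9]
opening: 0.0127
grasp_force: 59.5
```

```bash
python3 - <<'E'
from h import *
goto(.6240,-.0142,.146,176)
E
```

```text
t 27.95 pos [0.4668 0.085  0.1435] rot [-1.7997e+02 -1.6000e-01  1.7617e+02] F [ 0.9  0.2 -1.9] op 0.0127 gf 59.5
 wz 0.17 tilt fix [-0.03 -0.16  0.  ] shift now-axes [-0.1635 -0.0885 -0.0025] after turn [-0.1638 -0.088  -0.0025]
```

Emit:
servo_tool(steps=[0, 0, 0, -0.0272, -0.0148, 0, 0, 0, 0, 0, -0.0272, -0.0148, 0, 0, 0, 0, 0, -0.0272, -0.0148, 0, 0, 0, 0, 0, -0.0272, -0.0148, 0, 0, 0, 0, 0, -0.0272, -0.0148, 0, 0, 0, 0, 0, -0.0272, -0.0148, 0, 0, 0, 0, 0, 0, 0, 0.015, 0, 0, 0, 0, 0, 0, 0.015, 0, 0, 0, 0, 0, 0, 0.01, 0, 0, 0, 0, 0, 0, 0, 0, 0, 0, 0, 0, 0, 0, 0, 0, 0, 0, 0, 0, 0, 0])

```text
time: 28.95
tool_pos: [0.6247, -0.0143, 0.1051]
tool_rot: [180.0, 0.0, 176.0]
contact_force: [0.2, -0.1, -1.0]
opening: 0.0128
grasp_force: 59.5
```

```bash
python3 - <<'E'
from h import *
goto(.6240,-.0142,.088,176)
im=grab()['side']; m=mask(im,'blue',60,30); s=ctrl.sense(); p=s['tool_pos']
for r in range(184,222,2):
    xs=np.nonzero(m[r,280:340])[0]+280
    if len(xs): print(r,xs.min(),xs.max(),end=' | ')
print()
for nm,P in(('port',put(cyl(.0363,.035,.045),.6242,-.016,0,0)),('flange aligned',put(cyl(.03,.02,.025),.6242,-.016,p[2]-.0445,0))):
    q=proj('side',P); print(nm,'u',q[:,0].min().round(1),q[:,0].max().round(1),'v',q[:,1].min().round(1),q[:,1].max().round(1))
E
```

```text
t 28.95 pos [ 0.6247 -0.0143  0.1051] rot [180.     0.   176.03] F [ 0.2 -0.1 -1. ] op 0.0128 gf 59.5
 wz 0.03 tilt fix [0. 0. 0.] shift now-axes [0.0007 0.0001 0.0171] after turn [0.0007 0.0001 0.0171]
188 308 325 | 190 308 325 | 192 306 325 | 194 305 327 | 196 305 327 | 198 305 327 | 200 306 326 | 202 303 324 | 204 302 326 | 206 301 327 | 208 301 327 | 210 300 328 | 212 300 328 | 214 301 328 | 216 302 328 | 218 302 319 | 220 305 318 | 
port u 300.4 328.1 v 197.5 219.2
flange aligned u 303.5 326.8 v 187.5 204.5
```

Emit:
servo_tool(steps=[0, 0, 0, 0.0017, 0.0002, 0.005, 0, 0, 0, 0, 0, 0, 0.005, 0, 0, 0, 0, 0, 0, 0.004, 0, 0, 0, 0, 0, 0, 0.003, 0, 0, 0, 0, 0, 0, 0, 0, 0, 0, 0, 0, 0, 0, 0])

```text
time: 29.55
tool_pos: [0.6228, -0.0144, 0.0874]
tool_rot: [-180.0, -0.0, 176.0]
contact_force: [0.2, -0.6, -0.7]
opening: 0.0127
grasp_force: 59.5
```

Emit:
servo_tool(steps=[0, 0, 0, 0, 0, 0.002, 0, 0, 0, 0, 0, 0, 0.002, 0, 0, 0, 0, 0, 0, 0, 0, 0, 0, 0, 0, 0, 0, 0])

```text
time: 29.88
tool_pos: [0.623, -0.0144, 0.0836]
tool_rot: [-180.0, -0.0, 176.0]
contact_force: [-0.6, 0.3, -1.4]
opening: 0.0129
grasp_force: 59.5
```

Emit:
servo_tool(steps=[0, 0, 0, 0, 0, 0.003, 0, 0, 0, 0, 0, 0, 0.003, 0, 0, 0, 0, 0, 0, 0.003, 0, 0, 0, 0, 0, 0, 0.0025, 0, 0, 0, 0, 0, 0, 0.0015, 0, 0, 0, 0, 0, 0, 0, 0, 0, 0, 0, 0, 0, 0, 0])

```text
time: 30.47
tool_pos: [0.6235, -0.0144, 0.0712]
tool_rot: [180.0, 0.0, 176.0]
contact_force: [-0.6, -0.2, 5.4]
opening: 0.0131
grasp_force: 60.4
```

Emit:
servo_tool(steps=[0, 0, 6, 0, 0, 0, 0, 0, 0, 6, 0, 0, 0, 0, 0, 0, 6, 0, 0, 0, 0, 0, 0, 6, 0, 0, 0, 0, 0, 0, 6, 0, 0, 0, 0, 0, 0, 6, 0, 0, 0, 0, 0, 0, 0, 0, 0, 0, 0])

```text
time: 31.05
tool_pos: [0.6237, -0.0146, 0.0713]
tool_rot: [180.0, 0.1, 139.7]
contact_force: [-0.5, -0.0, 5.5]
opening: 0.0126
grasp_force: 60.5
```

Emit:
servo_tool(steps=[0, 0, 5, 0, 0, 0, 0, 0, 0, 5, 0, 0, 0, 0, 0, 0, 5, 0, 0, 0, 0, 0, 0, 4, 0, 0, 0, 0, 0, 0, 3, 0, 0, 0, 0, 0, 0, 2.5, 0, 0, 0, 0, 0, 0, 2, 0, 0, 0, 0, 0, 0, 0, 0, 0, 0, 0])

```text
time: 31.72
tool_pos: [0.6248, -0.0143, 0.0714]
tool_rot: [179.9, 0.1, 113.7]
contact_force: [3.7, -1.8, 2.8]
opening: 0.0127
grasp_force: 63.9
```

```bash
python3 - <<'E'
from h import *
goto(.623,-.0144,.0745,114); print(ctrl.sense()['torque'])
E
```

```text
t 31.72 pos [ 0.6248 -0.0143  0.0714] rot [1.7986e+02 1.4000e-01 1.1367e+02] F [ 3.7 -1.8  2.8] op 0.0127 gf 63.9
 wz -0.33 tilt fix [0.14 0.14 0.  ] shift now-axes [ 0.0006 -0.0017 -0.0031] after turn [ 0.0006 -0.0017 -0.0031]
[-0.10156993 -0.66855447  1.20654499]
```

Emit:
servo_tool(steps=[0, 0, -1, 0, 0, -0.0015, 0, 0, 0, 0, 0, 0, -0.0015, 0, 0, 0, 0, 0, 0, 0, 0, 0, 0, 0, 0, 0, 0, 0.05, 0, 0, 0, 0, 0, 0, 0.05, 0, 0, 0, 0, 0, 0, 0.05, 0, 0, 0, 0, 0, 0, 0.05])

```text
time: 32.3
tool_pos: [0.6222, -0.0144, 0.0734]
tool_rot: [-179.9, -0.0, 114.5]
contact_force: [0.4, 0.1, -0.5]
opening: 0.0499
grasp_force: 0.0
```

Emit:
servo_tool(steps=[0, 0, 0, 0, 0, -0.01, 0.06, 0, 0, 0, 0, 0, -0.025, 0.06, 0, 0, 0, 0, 0, -0.03, 0.06, 0, 0, 0, 0, 0, -0.03, 0.06, 0, 0, 0, 0, 0, -0.03, 0.06, 0, 0, 0, 0, 0, -0.02, 0.06, 0, 0, 0, 0, 0, 0, 0.06])

```text
time: 32.88
tool_pos: [0.626, -0.0151, 0.2249]
tool_rot: [179.5, 0.2, 114.5]
contact_force: [0.7, -1.0, 0.3]
opening: 0.0599
grasp_force: 0.0
```

```bash
python3 - <<'E'
from h import *
i0={n:cv2.imread(f'raw_{n}0.png') for n in('top','side')}
# primer: plate edges view
o=[]
for n,c,r in(('top',[.5,.36,.03],55),('side',[.5,.36,.03],55)):
    b=bbox(n,c,r); b=[max(0,v) for v in b]; print(n,b); o.append(cv2.resize(i0[n][b[1]:b[3],b[0]:b[2]],(400,int(400*(b[3]-b[1])/(b[2]-b[0]))),interpolation=cv2.INTER_CUBIC)[:440])
h=min(x.shape[0] for x in o); cv2.imwrite('pics/primer.png',np.hstack([x[:h] for x in o]))
im=grab(); 
for n in im: cv2.imwrite(f'raw_{n}9.png',im[n])
goto(.52,.36,.21,90)
E
```

```text
top [76, 191, 186, 301]
side [187, 80, 297, 190]
t 32.98 pos [ 0.6234 -0.0144  0.2203] rot [1.7986e+02 2.0000e-02 1.1453e+02] F [-0.1 -0.1 -0.6] op 0.0599 gf 0.0
 wz 24.53 tilt fix [0.14 0.02 0.  ] shift now-axes [0.3835 0.0613 0.0103] after turn [ 0.3744 -0.1034  0.0103]
```

View pics/primer.png

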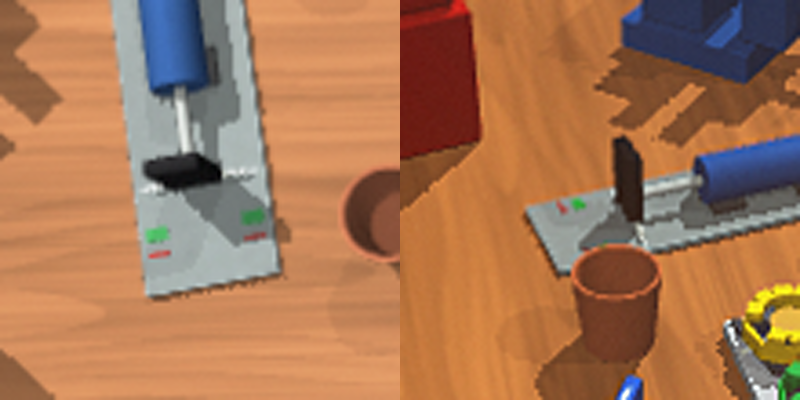

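The pump: plate tilted about 7°, handle home, black block near top px (124,238); flowerpot well clear on the right.

```bash
python3 - <<'E'
from h import *
i0={n:cv2.imread(f'raw_{n}0.png') for n in('top','side')}
A=ray('top',(76+150*.275,191+297*.275),.006);B=ray('top',(76+280*.275,191+270*.275),.006)
d=A-B; print(A,B,np.linalg.norm(d),'yaw',np.degrees(np.arctan2(-d[0],d[1])))
yaw=np.arctan2(-d[0],d[1]); print('handle pred',(A+B)[:2]/2+.08*np.array([np.cos(yaw),np.sin(yaw)]))
H=box3(.014,.04,.03,.08)
for n in('top','side'):
    b=bbox(n,[.525,.36,.06],18); v=cv2.cvtColor(i0[n],cv2.COLOR_BGR2HSV)[...,2][b[1]:b[3],b[0]:b[2]]
    for th in(60,):
        m=(v<th).astype(np.uint8); k,l,st,c=cv2.connectedComponentsWithStats(m); m=(l==1+st[1:,4].argmax()).astype(np.float32); print(n,m.sum())
        f=lambda p:((raster(n,[put(H,p[0],p[1],0,p[2]*10)],b)-m)**2).sum()
        p0=np.array([.525,.36,.013]); q=minimize(f,p0,method='Nelder-Mead',options=dict(initial_simplex=np.array([p0]+[p0+d for d in np.diag([.004,.004,.01])]),xatol=1e-5,fatol=.02)); print(n,q.x[:2],np.degrees(q.x[2]*10),q.fun)
goto(.528,.36,.215,97.5)
# caps in latest
im={n:cv2.imread(f'raw_{n}9.png') for n in('top','side')}
b=bbox('side',[.62,-.015,.05],42); cv2.imwrite('pics/caps.png',cv2.resize(im['side'][b[1]:b[3],b[0]:b[2]],(580,580),interpolation=cv2.INTER_CUBIC))
E
```

```text
[0.43269517 0.40226692 0.006     ] [0.44989874 0.30677612 0.006     ] 0.09702811264734276 yaw 10.212826023300243
handle pred [0.52002943 0.36870592]
top 153.0
top [0.51893052 0.3670791 ] 4.83070491306114 13.10546875
side 138.0
side [0.52015021 0.35189178] 0.43569761623339986 14.7734375
t 32.98 pos [ 0.6234 -0.0144  0.2203] rot [1.7986e+02 2.0000e-02 1.1453e+02] F [-0.1 -0.1 -0.6] op 0.0599 gf 0.0
 wz 17.03 tilt fix [0.14 0.02 0.  ] shift now-axes [0.3802 0.0686 0.0053] after turn [ 0.3836 -0.0458  0.0053]
```

View pics/caps.png

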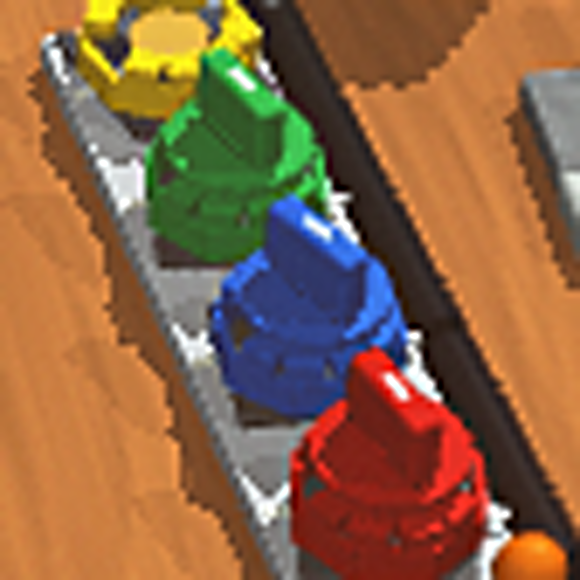

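All three caps look the same: low, upright, with bars turned past the notches. Yellow is empty. Next, the pump.

Emit:
servo_tool(steps=[0, 0, 5.83, 0, 0, 0, 0.05, 0, 0, 5.83, 0, 0, 0, 0.05, 0, 0, 5.83, 0, 0, 0, 0.05, 0, 0, 0, 0.0353, -0.0051, 0, 0.05, 0, 0, 0, 0.0353, -0.0051, 0, 0.05, 0, 0, 0, 0.0353, -0.0051, 0, 0.05, 0, 0, 0, 0.0353, -0.0051, 0, 0.05, 0, 0, 0, 0.0353, -0.0051, 0, 0.05, 0, 0, 0, 0.0353, -0.0051, 0, 0.05, 0, 0, 0, 0.0353, -0.0051, 0, 0.05])

```text
time: 33.82
tool_pos: [0.5554, 0.2277, 0.2173]
tool_rot: [-179.8, 0.1, 97.0]
contact_force: [1.3, -0.0, 0.1]
opening: 0.0502
grasp_force: 0.0
```

Emit:
servo_tool(steps=[0, 0, 0, 0.0353, -0.0051, 0, 0.05, 0, 0, 0, 0.0353, -0.0051, 0, 0.05, 0, 0, 0, 0.0353, -0.0051, 0, 0.05, 0, 0, 0, 0.0353, -0.0051, 0, 0.05, 0, 0, 0, 0, 0, 0, 0.05, 0, 0, 0, 0, 0, 0, 0.05, 0, 0, 0, 0, 0, 0, 0.05])

```text
time: 34.4
tool_pos: [0.519, 0.3633, 0.2173]
tool_rot: [-179.9, 0.1, 97.1]
contact_force: [0.7, -0.5, -0.0]
opening: 0.0499
grasp_force: 0.0
```

```bash
python3 - <<'E'
from h import *
goto(.520,.364,.060,97)
E
```

```text
t 34.4 pos [0.519  0.3633 0.2173] rot [-1.7988e+02  1.3000e-01  9.7070e+01] F [ 0.7 -0.5 -0. ] op 0.0499 gf 0.0
 wz 0.07 tilt fix [-0.12  0.13 -0.  ] shift now-axes [0.0006 0.0011 0.1573] after turn [0.0006 0.0011 0.1573]
```

Emit:
servo_tool(steps=[0, 0, 0, 0, 0.001, 0.03, 0.05, 0, 0, 0, 0, 0, 0.03, 0.05, 0, 0, 0, 0, 0, 0.03, 0.05, 0, 0, 0, 0, 0, 0.03, 0.05, 0, 0, 0, 0, 0, 0.025, 0.05, 0, 0, 0, 0, 0, 0.012, 0.05, 0, 0, 0, 0, 0, 0, 0.05, 0, 0, 0, 0, 0, 0, 0.05])

```text
time: 35.07
tool_pos: [0.5213, 0.3628, 0.0618]
tool_rot: [-180.0, 0.1, 96.9]
contact_force: [0.7, 0.9, 0.7]
opening: 0.0501
grasp_force: 0.0
```

Emit:
servo_tool(steps=[0, 0, 0, 0, 0, 0, 0, 0, 0, 0, 0, 0, 0, 0, 0, 0, 0, 0, 0, 0, 0, 0, 0, 0, 0, 0, 0, 0, 0, 0, 0, 0, 0, 0, 0, 0, 0, 0, 0, 0, 0, 0])

```text
time: 35.57
tool_pos: [0.5225, 0.365, 0.0638]
tool_rot: [179.8, -0.1, 97.1]
contact_force: [1.6, -0.7, 7.2]
opening: 0.0134
grasp_force: 58.7
```

Emit:
servo_tool(steps=[0, 0, 0, 0, -0.003, 0, 0, 0, 0, 0, 0, -0.003, 0, 0, 0, 0, 0, 0, -0.003, 0, 0, 0, 0, 0, 0, -0.003, 0, 0, 0, 0, 0, 0, -0.003, 0, 0, 0, 0, 0, 0, -0.003, 0, 0, 0, 0, 0, 0, -0.003, 0, 0, 0, 0, 0, 0, -0.003, 0, 0, 0, 0, 0, 0, -0.003, 0, 0, 0, 0, 0, 0, -0.003, 0, 0, 0, 0, 0, 0, 0, 0, 0, 0, 0, 0, 0, 0, 0, 0])

```text
time: 36.57
tool_pos: [0.495, 0.3607, 0.0639]
tool_rot: [179.5, -0.0, 97.1]
contact_force: [7.9, -1.0, 2.2]
opening: 0.0134
grasp_force: 59.2
```

```bash
python3 - <<'E'
from h import *
s=ctrl.sense(); p=s['tool_pos']; print(p,s['contact_force'],np.linalg.norm((p-np.array([.5222,.3646,.0638]))[:2]))
im=grab(); o=[]
H=box3(.014,.04,.03,.08)
for n in im:
    cv2.imwrite(f'raw_{n}10.png',im[n]); b=bbox(n,[.49,.36,.03],32); o.append(cv2.resize(im[n][b[1]:b[3],b[0]:b[2]],(400,400),interpolation=cv2.INTER_CUBIC))
cv2.imwrite('pics/pull.png',np.hstack(o))
E
```

```text
[0.49503925 0.36068132 0.06385698] [ 7.88368745 -0.96229408  2.171915  ] 0.027441981612309062
```

View pics/pull.png

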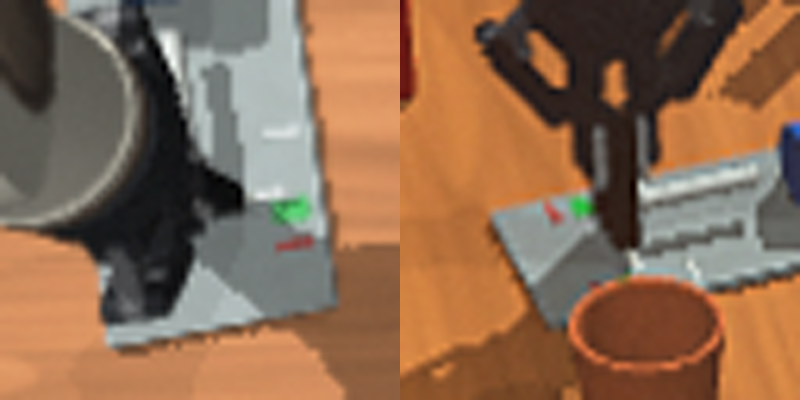

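TCP shows 27.4 mm out and the force agrees (7.9 N); the block stands just short of the green mark. Pull 7.5 mm more, then hold.

Emit:
servo_tool(steps=[0, 0, 0, 0, -0.0025, 0, 0, 0, 0, 0, 0, -0.0025, 0, 0, 0, 0, 0, 0, -0.0025, 0, 0, 0, 0, 0, 0, 0, 0, 0, 0, 0, 0, 0, 0, 0, 0])

```text
time: 37.08
tool_pos: [0.4882, 0.3596, 0.0639]
tool_rot: [179.5, -0.0, 97.0]
contact_force: [9.4, -1.4, 1.2]
opening: 0.0133
grasp_force: 59.4
```

Emit:
servo_tool(steps=[0, 0, 0, 0, 0, 0, 0, 0, 0, 0, 0, 0, 0, 0, 0, 0, 0, 0, 0, 0, 0, 0, 0, 0, 0, 0, 0, 0, 0, 0, 0, 0, 0, 0, 0, 0, 0, 0, 0, 0, 0, 0, 0, 0, 0, 0, 0, 0, 0, 0, 0, 0, 0, 0, 0, 0, 0, 0, 0, 0, 0, 0, 0, 0, 0, 0, 0, 0, 0, 0])

```text
time: 37.92
tool_pos: [0.4883, 0.3596, 0.0638]
tool_rot: [179.5, -0.0, 97.0]
contact_force: [9.6, -1.8, 1.0]
opening: 0.0133
grasp_force: 59.5
```

Emit:
servo_tool(steps=[0, 0, 0, 0, 0, 0, 0, 0, 0, 0, 0, 0, 0, 0, 0, 0, 0, 0, 0, 0, 0, 0, 0, 0, 0, 0, 0, 0, 0, 0, 0, 0, 0, 0, 0, 0, 0, 0, 0, 0, 0, 0, 0, 0, 0, 0, 0, 0, 0, 0, 0, 0, 0, 0, 0, 0, 0, 0, 0, 0, 0, 0, 0, 0, 0, 0, 0, 0, 0, 0, 0, 0, 0, 0, 0, 0, 0, 0, 0, 0, 0, 0, 0, 0])

```text
time: 38.92
tool_pos: [0.4883, 0.3596, 0.0639]
tool_rot: [179.5, -0.0, 97.0]
contact_force: [9.4, -0.7, 1.4]
opening: 0.0136
grasp_force: 59.5
```

Emit:
servo_tool(steps=[0, 0, 0, 0, 0, 0, 0, 0, 0, 0, 0, 0, 0, 0, 0, 0, 0, 0, 0, 0, 0, 0, 0, 0, 0, 0, 0, 0, 0, 0, 0, 0, 0, 0, 0, 0, 0, 0, 0, 0, 0, 0, 0, 0, 0, 0, 0, 0, 0, 0, 0, 0, 0, 0, 0, 0, 0, 0, 0, 0, 0, 0, 0, 0, 0, 0, 0, 0, 0, 0, 0, 0, 0, 0, 0, 0, 0, 0, 0, 0, 0, 0, 0, 0])

```text
time: 39.92
tool_pos: [0.4883, 0.3596, 0.0638]
tool_rot: [179.5, -0.0, 97.0]
contact_force: [10.1, -1.2, 1.3]
opening: 0.0133
grasp_force: 59.5
```

```bash
python3 - <<'E'
from h import *
goto(.5222,.3646,.064,97)
im=grab(); 
# dark block silhouette in side: lower part of block vs home picture, left/right extents below fingers
i0=cv2.imread('raw_side0.png')
for nm,I in(('home',i0),('27.4',cv2.imread('raw_side10.png')),('now',im['side'])):
    v=I.max(2); print(nm,[(r,(np.nonzero(v[r,230:265]<60)[0]+230)[[0,-1]].tolist()) for r in(134,136,138) if (v[r,230:265]<60).any()])
print('px/10mm',proj('side',[[.52,.365,.05]])-proj('side',[[.51,.3637,.05]]))
E
```

```text
t 39.92 pos [0.4883 0.3596 0.0638] rot [ 1.7949e+02 -4.0000e-02  9.7040e+01] F [10.1 -1.2  1.3] op 0.0133 gf 59.5
 wz 0.04 tilt fix [ 0.51 -0.04 -0.  ] shift now-axes [ 0.0008  0.0343 -0.0002] after turn [ 0.0008  0.0343 -0.0002]
home [(134, [246, 253]), (136, [248, 253]), (138, [249, 253])]
27.4 [(134, [238, 244]), (136, [238, 244]), (138, [239, 244])]
now [(134, [236, 242]), (136, [236, 242]), (138, [237, 242])]
px/10mm [[ 3.10493553 -0.63470945]]
```

The image agrees (11 px, about 35 mm) and it has been held nearly 3 s. Let it go home.

Emit:
servo_tool(steps=[0, 0, 0, 0, 0.004, 0, 0, 0, 0, 0, 0, 0.004, 0, 0, 0, 0, 0, 0, 0.004, 0, 0, 0, 0, 0, 0, 0.004, 0, 0, 0, 0, 0, 0, 0.004, 0, 0, 0, 0, 0, 0, 0.004, 0, 0, 0, 0, 0, 0, 0.004, 0, 0, 0, 0, 0, 0, 0.004, 0, 0, 0, 0, 0, 0, 0.002, 0, 0, 0, 0, 0, 0, 0, 0, 0, 0, 0, 0, 0, 0, 0, 0])

```text
time: 40.93
tool_pos: [0.5197, 0.3646, 0.0638]
tool_rot: [179.7, -0.1, 97.1]
contact_force: [2.9, 0.0, 6.5]
opening: 0.0135
grasp_force: 59.2
```

Emit:
servo_tool(steps=[0, 0, 0, 0, 0, 0, 0.05, 0, 0, 0, 0, 0, 0, 0.05, 0, 0, 0, 0, 0, 0, 0.05, 0, 0, 0, 0, 0, 0, 0.05, 0, 0, 0, 0, 0, 0, 0.05, 0, 0, 0, 0, 0, -0.015, 0.05, 0, 0, 0, 0, 0, -0.03, 0.05, 0, 0, 0, 0, 0, -0.035, 0.05, 0, 0, 0, 0, 0, -0.035, 0, 0, 0, 0, 0, 0, -0.035, 0, 0, 0, 0, 0, 0, 0, 0, 0, 0, 0, 0, 0, 0, 0])

```text
time: 41.93
tool_pos: [0.5188, 0.3647, 0.2156]
tool_rot: [179.7, -0.2, 97.0]
contact_force: [-0.1, -0.2, -1.7]
opening: 0.0017
grasp_force: 0.0
```

```bash
python3 - <<'E'
from h import *
im=grab(); 
for n in im: cv2.imwrite(f'raw_{n}11.png',im[n])
i0=cv2.imread('raw_side0.png')
for nm,I in(('home',i0),('now',im['side'])):
    v=I.max(2); print(nm,[(r,(np.nonzero(v[r,230:265]<60)[0]+230)[[0,-1]].tolist()) for r in(134,136,138) if (v[r,230:265]<60).any()])
for n in im:
    h=cv2.cvtColor(im[n],cv2.COLOR_BGR2HSV); p=proj(n,[[.655,-.2,.09]])[0]
    m=((h[...,0]<14)&(h[...,0]>4)&(h[...,1]>200)&(h[...,2]>120)).astype(np.uint8)
    k,l,st,c=cv2.connectedComponentsWithStats(m); print(n,p.round(1),[(c[i].round(1).tolist(),int(st[i,4])) for i in range(1,k) if st[i,4]>15 and np.linalg.norm(c[i]-p)<40])
goto(.70,-.2,.215,90)
E
```

```text
home [(134, [246, 253]), (136, [248, 253]), (138, [249, 253])]
now [(134, [246, 253]), (136, [248, 253]), (138, [249, 253])]
top [339.1 179.1] []
side [348.9 243.1] [([346.3, 245.3], 75)]
t 42.03 pos [0.5166 0.3637 0.2118] rot [-1.7995e+02 -1.0000e-02  9.7050e+01] F [ 0.5 -0.5  0.1] op 0.0 gf 0.0
 wz 7.05 tilt fix [-0.05 -0.01  0.  ] shift now-axes [-0.582   0.1128 -0.0032] after turn [-0.5637  0.1834 -0.0032]
```

Emit:
servo_tool(steps=[0, 0, 7.05, 0, 0, 0, 0, 0, 0, 0, -0.0376, 0.012, 0, 0, 0, 0, 0, -0.0376, 0.012, 0, 0, 0, 0, 0, -0.0376, 0.012, 0, 0, 0, 0, 0, -0.0376, 0.012, 0, 0, 0, 0, 0, -0.0376, 0.012, 0, 0, 0, 0, 0, -0.0376, 0.012, 0, 0, 0, 0, 0, -0.0376, 0.012, 0, 0, 0, 0, 0, -0.0376, 0.012, 0, 0])

```text
time: 42.78
tool_pos: [0.6121, 0.0612, 0.21]
tool_rot: [-179.8, 0.0, 90.0]
contact_force: [0.2, -0.3, -0.1]
opening: -0.0002
grasp_force: 0.0
```

Emit:
servo_tool(steps=[0, 0, 0, -0.0376, 0.012, 0, 0, 0, 0, 0, -0.0376, 0.012, 0, 0, 0, 0, 0, -0.0376, 0.012, 0, 0, 0, 0, 0, -0.0376, 0.012, 0, 0, 0, 0, 0, -0.0376, 0.012, 0, 0, 0, 0, 0, -0.0376, 0.012, 0, 0, 0, 0, 0, -0.0376, 0.012, 0, 0, 0, 0, 0, 0, 0, 0, 0, 0, 0, 0, 0, 0, 0, 0])

```text
time: 43.53
tool_pos: [0.695, -0.2049, 0.2093]
tool_rot: [-179.8, 0.1, 89.6]
contact_force: [-0.3, 0.1, 0.9]
opening: -0.0003
grasp_force: 0.0
```

```bash
python3 - <<'E'
from h import *
print('jar lid',ray('top',np.array((483,200))*.7,.07))
goto(.695,-.202,.092,90)
E
```

```text
jar lid [ 0.77085489 -0.20523013  0.07      ]
t 43.53 pos [ 0.695  -0.2049  0.2093] rot [-1.7976e+02  1.0000e-01  8.9610e+01] F [-0.3  0.1  0.9] op -0.0003 gf 0.0
 wz -0.39 tilt fix [-0.24  0.1  -0.  ] shift now-axes [ 0.0029 -0.      0.1173] after turn [ 0.0029 -0.      0.1173]
```

Emit:
servo_tool(steps=[0, 0, 0, 0.003, 0, 0.02, 0, 0, 0, 0, 0, 0, 0.025, 0, 0, 0, 0, 0, 0, 0.025, 0, 0, 0, 0, 0, 0, 0.025, 0, 0, 0, 0, 0, 0, 0.02, 0, 0, 0, 0, 0, 0, 0.002, 0, 0, 0, 0, 0, 0, 0, 0])

```text
time: 44.12
tool_pos: [0.6955, -0.1947, 0.0921]
tool_rot: [-179.7, -0.1, 90.1]
contact_force: [0.2, -0.5, 1.1]
opening: -0.0001
grasp_force: 0.0
```

Emit:
servo_tool(steps=[0, 0, 0, 0, -0.008, 0, 0, 0, 0, 0, 0, -0.008, 0, 0, 0, 0, 0, 0, -0.008, 0, 0, 0, 0, 0, 0, -0.008, 0, 0, 0, 0, 0, 0, -0.008, 0, 0, 0, 0, 0, 0, -0.008, 0, 0, 0, 0, 0, 0, -0.008, 0, 0, 0, 0, 0, 0, -0.008, 0, 0, 0, 0, 0, 0, -0.008, 0, 0, 0, 0, 0, 0, -0.008, 0, 0, 0, 0, 0, 0, -0.008, 0, 0, 0, 0, 0, 0, 0, 0, 0])

```text
time: 45.12
tool_pos: [0.607, -0.1975, 0.0957]
tool_rot: [-180.0, -0.0, 89.9]
contact_force: [0.3, -0.3, 0.3]
opening: -0.0001
grasp_force: 0.3
```

Emit:
servo_tool(steps=[0, 0, 0, 0, -0.004, 0, 0, 0, 0, 0, 0, -0.004, 0, 0, 0, 0, 0, 0, -0.003, 0, 0, 0, 0, 0, 0, -0.002, 0, 0, 0, 0, 0, 0, 0, 0, 0, 0, 0, 0, 0, 0, 0, 0])

```text
time: 45.62
tool_pos: [0.5957, -0.1972, 0.0943]
tool_rot: [-179.9, -0.0, 90.0]
contact_force: [-0.5, -0.1, 0.3]
opening: -0.0001
grasp_force: 0.0
```

Emit:
servo_tool(steps=[0, 0, 0, 0, -0.003, 0, 0, 0, 0, 0, 0, -0.003, 0, 0, 0, 0, 0, 0, -0.002, 0, 0, 0, 0, 0, 0, 0, 0, 0, 0, 0, 0, 0, 0, 0, 0])

```text
time: 46.03
tool_pos: [0.5879, -0.1972, 0.0948]
tool_rot: [-180.0, -0.0, 90.0]
contact_force: [0.7, 0.0, 0.4]
opening: 0.0
grasp_force: 0.0
```

```bash
python3 - <<'E'
from h import *
s=ctrl.sense(); print(s['tool_pos'],s['contact_force'])
im=grab()
for nm,I in (('start',{n:cv2.imread(f'raw_{n}0.png') for n in im}),('now',im)):
  for n in im:
    h=cv2.cvtColor(I[n],cv2.COLOR_BGR2HSV); p=proj(n,[[.565,-.2037,.09]])[0]
    m=((h[...,0]<14)&(h[...,0]>4)&(h[...,1]>200)&(h[...,2]>120)).astype(np.uint8)
    k,l,st,c=cv2.connectedComponentsWithStats(m); print(nm,n,[(c[i].round(1).tolist(),int(st[i,4])) for i in range(1,k) if st[i,4]>15 and np.linalg.norm(c[i]-p)<40])
E
```

```text
[ 0.58791205 -0.19717007  0.0948197 ] [0.69784585 0.01662499 0.36610935]
start top []
start side [([312.6, 250.4], 72)]
now top []
now side [([311.1, 250.8], 88)]
```

Emit:
servo_tool(steps=[0, 0, 0, 0, -0.002, 0, 0, 0, 0, 0, 0, -0.002, 0, 0, 0, 0, 0, 0, 0, 0, 0, 0, 0, 0, 0, 0, 0, 0])

```text
time: 46.47
tool_pos: [0.584, -0.1971, 0.0948]
tool_rot: [-180.0, -0.0, 90.0]
contact_force: [-0.1, 0.4, 0.2]
opening: -0.0003
grasp_force: 0.0
```

Emit:
servo_tool(steps=[0, 0, 0, 0, -0.002, 0, 0, 0, 0, 0, 0, -0.002, 0, 0, 0, 0, 0, 0, -0.002, 0, 0, 0, 0, 0, 0, 0, 0, 0, 0, 0, 0, 0, 0, 0, 0])

```text
time: 46.88
tool_pos: [0.5819, -0.197, 0.096]
tool_rot: [179.6, 0.1, 90.1]
contact_force: [8.8, -0.4, -1.3]
opening: 0.0002
grasp_force: 3.3
```

```bash
python3 - <<'E'
from h import *
s=ctrl.sense(); print(s['tool_pos'],s['contact_force'])
im=grab(); I0={n:cv2.imread(f'raw_{n}0.png') for n in im}
b=bbox('side',[.59,-.2,.06],32); cv2.imwrite('pics/lever.png',np.hstack([cv2.resize(I['side'][b[1]:b[3],b[0]:b[2]],(400,400),interpolation=cv2.INTER_CUBIC) for I in(I0,im)]))
E
```

```text
[ 0.58187512 -0.1970439   0.09597716] [ 8.7606136  -0.39939464 -1.30280808]
```

View pics/lever.png

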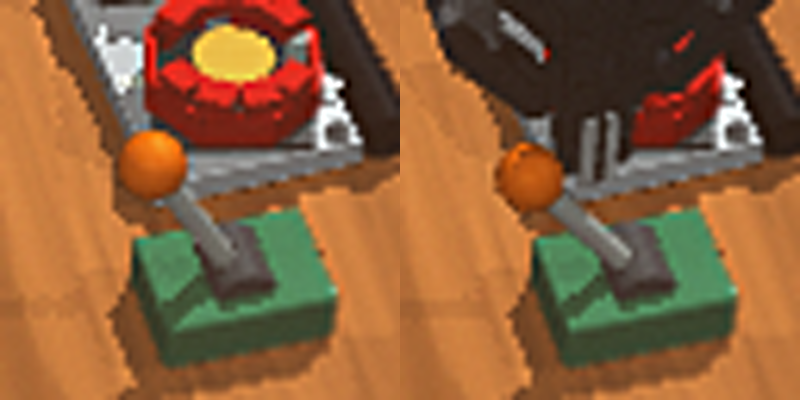

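The lever is at its open stop (8.8 N), lower than at the start. Back off and lift away.

Emit:
servo_tool(steps=[0, 0, 0, 0, 0.006, 0, 0, 0, 0, 0, 0, 0.01, 0, 0, 0, 0, 0, 0, 0, -0.02, 0, 0, 0, 0, 0, 0, -0.03, 0, 0, 0, 0, 0, 0, -0.035, 0, 0, 0, 0, 0, 0, -0.035, 0, 0, 0, 0, 0, 0, -0.035, 0, 0, 0, 0, 0, 0, -0.03, 0, 0, 0, 0, 0, 0, 0, 0, 0, 0, 0, 0, 0, 0, 0])

```text
time: 47.82
tool_pos: [0.5948, -0.1979, 0.2819]
tool_rot: [179.8, 0.0, 90.0]
contact_force: [-0.6, -0.5, -0.5]
opening: -0.0002
grasp_force: 0.0
```

Emit:
servo_tool(steps=[0, 0, 0, -0.03, -0.015, 0, 0, 0, 0, 0, -0.03, -0.015, 0, 0, 0, 0, 0, -0.03, -0.015, 0, 0, 0, 0, 0, -0.03, -0.015, 0, 0, 0, 0, 0, -0.03, -0.015, 0, 0, 0, 0, 0, 0, 0, 0, 0, 0, 0, 0, 0, 0, 0, 0])

```text
time: 48.4
tool_pos: [0.5161, -0.3495, 0.2783]
tool_rot: [-179.8, -0.0, 89.6]
contact_force: [0.6, 0.4, -0.8]
opening: 0.0002
grasp_force: 0.0
```

```bash
python3 - <<'E'
from h import *
im=grab()
cv2.imwrite('pics/final.png',np.vstack([cv2.resize(im[n][60:330,60:440],(422,300)) for n in im]))
s=ctrl.sense(); print(s['tool_pos'],s['contact_force'],s['dq'].round(2))
E
```

```text
[ 0.51895184 -0.34600367  0.27824457] [0.89313549 0.20569558 0.16480363] [-1.56 -0.18 -0.88 -0.42  0.03  0.02  0.1 ]
```

View pics/final.png

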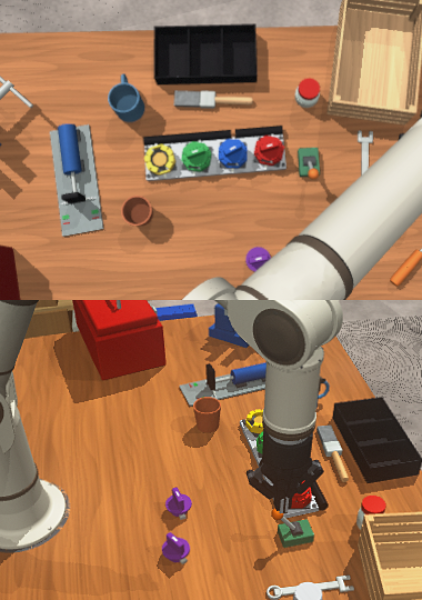

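The picture shows three locked caps with parallel bars, the handle home, the lever open towards the robot, bystanders in place, and the arm clear.

```bash
python3 -c "
from workcell import ctrl
print(ctrl.job_done())"
```

```text
the job is handed in; nothing more can be done
None
```

The job is handed in (no verdict came back): the blue, red and green caps are locked in their ports (there was no yellow cap), the handle was held about 35 mm out for nearly 3 s and is home again, and the lever is back at its open stop.

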